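# Spin-check a slide spinner and lock its cover

## Robot

A 7-joint arm with a two-finger parallel gripper is mounted at the origin on the work surface. World frame = base frame: x ahead of the robot, y to its left, z up, the work surface at z = 0. Lengths are in m, angles in rad, forces in N, time in s.
With the tool pointing down it reaches from about 0.4 to 0.85 m from the base axis. Payload 10.4 kg.
Tool frame: the origin (TCP) lies at the very end of the fingers, on their centre line; the grasp point (between the pads) lies 19 mm behind it; z points along the fingers, y is the direction in which the jaws open and shut (so a half turn about z gives the same grasp; the last joint's range is limited). The gripper opens to 87 mm and grips with 3 to 60 N. Pads are 19 mm wide; open, the fingers measure 117 mm over their backs; the gripper's body (75 mm by 190 mm) begins 51 mm behind the grasp point.
Start: joints at [1.203, 0.332, -0.065, 1.46, 0.022, 1.35, -0.088], TCP at [0.211, -0.588, 0.187] pointing down, gripper open.
Joint ranges: [-2.6, 2.6], [-0.5, 2.12], [-1.47, 1.34], [0.16, 2.42], [-1.27, 4.41], [0.06, 2.06], [-2.6, 2.6]. Speed limits (rad/s): [2.22, 2.22, 2.79, 2.79, 3.14, 3.14, 3.14].

## Interface

Orientations are given as a unit quaternion [x, y, z, w].
In Python, from bench import read_state, camera, close_job, recognise, masks_of gives the robot as it stands.
- The arm moves only by the tool play_rows, never from a script. Its argument "moves" is a list of rows, each a list of 3 entries, a list of its own where there are three numbers: the shift along the tool's x, y, z in cm, then the turn, a rotation vector about the tool's x, y, z in rad, then the finger opening in cm, from 0 to 8.7. In form: [[[dx, dy, dz], [ax, ay, az], jaw], ...]. A call has 1 to 8 rows; each row is the pose to reach, as a shift and turn from the pose commanded when the call began, along the tool's axes at that moment; what a row does not reach only later rows make up. A row lasts 1/8 s, in which the tool goes at most 62.5 mm and 10.7 degrees, less where a joint would pass 70% of its speed; a pose out of reach is approached as far as the arm can. A call with a gripper value outside its range is refused whole. The fingers move at their own pace and stop on an object; "grip_force" is the grip in N (left out, the last holds). Time passes only in rows, so rows that repeat a pose let the fingers close. It gives the time, the measured TCP pose, the force and the opening at its end, in the units of the state.
- read_state(): the state, without advancing time (a new reading comes with each control period).
- camera(name): name is "side" or "top"; returns a dict with "frame" (480x640x3 uint8, red, green, blue), "intrinsics" (3x3 intrinsics, pixels), "k1" (the pictures are not rectified: a ray, as slopes to the right and down, at radius r is drawn at 1 + k1 r^2 times it, then the intrinsics apply), "camera_from_world" (4x4, takes a point from world to camera coordinates). Camera axes: x right, y down, z forward; pixel columns grow to the right and rows downward; lengths in m; the calibration is good to about 2 mm. A picture is of the moment at which its call begins. There is no depth.
- close_job(): hands the job in, once; it reports no verdict.
Trained networks look in a picture, given as the dict that the camera call returned (one of the last four; its "shot" number tells which), for a name from the list of things; names that differ only in an ending like _2 or _b are one class to them, and where a whole thing is asked for, a point or a joint stands for the part that bears it (a point fixed in the world has none). Each returns a list of dicts, best first, with "conf" (0 to 1); they miss things now and then, are a little off and sometimes report something else, mostly with a low value. They report only what shows in the picture. A call takes as long as a camera call.
- recognise(picture, query): "at" ([column, row] in pixels, amid what is visible of it).
- masks_of(picture, query): "region" (480x640 bool, what is visible of it) and "at" ([column, row] in pixels, amid what is visible of it).
The state is a dict: "time": time; "joint_positions": joint angles; "joint_vel": joint speeds; "joint_torque": joint torques, N m; "ee_pos": TCP position; "eef_rot": TCP orientation; "ft_force": force on the tool from outside, world axes, zero at the start; "torque": the same for the moment, N m; "width": finger opening in m.
Only numpy, scipy, OpenCV 4.12 (cv2) and the standard library are available. Lean on these libraries where they do the work, as an engineer would, in place of code of your own. Each camera call takes 0.05 s, during which the arm holds its last target.

## Task

Before the next run of the slide spinner on the bench, push the rotor round with a fingertip so that it coasts freely on its own for a good second with nothing touching it. Then swing the cover fully shut over the bowl and fasten it: push its sprung wing stud in (the pin underneath only enters when it lines up with the hidden slot, so feel for it) and turn it clockwise until it springs back into its notch and stays locked by itself. Let go, and leave the bottles and the tape roll where they are.

Things in the scene. Friction and masses are not known exactly. Their poses are not given: they have to be found in the camera images.
- spinner: Fixed white bench appliance, a box 270 (x) x 190 (y) x 85 mm high; origin at the centre of its underside on the bench, z up. In its top is an open round bowl, 144 mm wide and 47 mm deep, centred on its z axis. The cover's pivot stands at x = -95 mm, y = 0 (the end nearer the robot).
- bowl_center (a point): Centre of the bowl's mouth, level with the top face (85 mm above the bench); axes as spinner.
- rotor_center (a point): On the rotor's axis (same vertical axis as the bowl), level with the top of the arms, 75 mm above the bench (10 mm below the bowl's mouth). Turns with the rotor: its x axis points along arm 1.
- rotor (a joint): Angle of the rotor, rad, endless: 0 when arm 1 points along the spinner's +x, growing counter-clockwise from above. Aluminium, 0.4 to 0.7 kg, very easy bearing: hub 34 mm diameter up to 77 mm above the bench, a 16 mm nut on it to 85 mm; three plain radial arms 120 degrees apart, 12 mm wide, 24 mm high (51 to 75 mm above the bench), reaching 60 mm from the axis.
- cover (a joint): Swing of the cover, rad: 0 = fully shut against its stop, growing to 1.9 as it swings level, counter-clockwise from above, about its upright pivot. Friction (0.06 N m) holds it where it is left. Flat steel plate 6 mm thick, top face 107 mm above the bench: a 152 mm disc centred 95 mm from the pivot, and a 44 mm wide tongue carrying the stud 190 mm from the pivot.
- cover_knob (a point): Middle of the black upright knob on the cover (22 mm diameter, 28 mm high, from 107 to 135 mm above the bench), 95 mm from the pivot; x axis points from the pivot to the stud, z up.
- stud_head (a point): On the stud's vertical axis, 8 mm below the top of its upright aluminium wing (42 mm long, 10 thick, 30 high; stud out: 127 to 157 mm above the bench, this point at 149). x along the wing, z up; moves and turns with the stud. Below the wing a 12 mm shaft and a 26 mm wide bush up to 111 mm. Under the cover a cross-pin lies parallel to the wing; the wing turns freely while the stud is out.
- stud_press (a joint): How far the stud is pushed in, m: 0 = out (spring 3 N), about 0.0015 = pin stopped hard on the keeper beside the slot, over 0.0135 = through the slot, free to turn clockwise a quarter turn to a stop (spring 8 N; other way blocked), 0.017 = bottomed. Let go after the full turn it springs back to 0.0105 = locked in its notch. Let go part-way it stays caught near 0.0135 and can be regripped.
- bottle: Loose glass bottle, 72 mm diameter, 150 mm high, origin under its base. Bystander.
- flask: Loose small glass jar, 48 mm diameter, 100 mm high, origin under its base. Bystander.
- tape: Loose roll of tape lying flat, 68 mm diameter, 24 mm high, origin under its base. Bystander.
- keeper_spot (a point): Fixed point on the spinner (95 mm along its +x from the bowl's axis), middle of the slotted steel keeper plate, 93 mm above the bench; the stud stands over it when the cover is shut. Axes are the spinner's, NOT the slot's: the slot's direction is not measured; it lies within 0.45 rad either side of the spinner's x axis. The pin enters when the wing is parallel to it within about 0.15 rad.

How it is judged:
On the way, in this order (a step that is already met when the one before it is completed fails the run):
1. The rotor coasts by itself, at 0.8 rad/s or more, with nothing touching it, for 1 s, the cover still swung aside ((velocity of joint rotor above 0.8 rad/s or velocity of joint rotor below -0.8 rad/s) and contact force between rotor and anything else below 0.05 N and value of joint cover above 1.2 rad), for 1 s.
2. The cover is fully shut (within 0.05 rad) (value of joint cover below 0.05 rad), for 0.2 s.
At the end, for the whole second after the job is handed in: The cover is shut (within 0.05 rad) and the stud, let go, rests pushed in by 9 to 12 mm, i.e. caught in its locking notch (value of joint cover below 0.05 rad and value of joint stud_press between 0.009 and 0.012 m); the robot touches nothing.
It fails at once if a bystander (bottle, jar, tape roll) is moved by more than 30 mm (distance of any of bottle, flask, tape from where it was at the start of the episode above 0.03 m).
It also fails if it takes over 72 s, if anything falls off the work surface, if the arm or the gripper's body presses on something with over 40 N, if the wrist force passes 120 N, or if a joint passes its speed limit or range.

## Working session

There is one attempt and no reset: what is moved stays moved. The work goes in short steps, Python scripts to look and compute and a tool call to move; the robot and the scene stay as the last step left them, time stands still between calls to the robot, and variables do not carry over. Pictures are saved under pics/ and viewed, and the job is handed in when it is done.

Besides the shell and the picture viewer there is one more tool, called after "Request:" as a command line: name --argument value ..., lists and objects as JSON in quotes. play_rows: Moves the arm, as the interface text tells. Its arguments: {"type":"object","properties":{"moves":{"type":"array","items":{"type":"array"}},"grip_force":{"type":"number"}},"required":["moves"]}

```bash
ls; mkdir -p pics; cat > h.py <<'E'
import numpy as np, cv2
from bench import *
def snap(name,fn=None):
    p=camera(name)
    if fn: cv2.imwrite('pics/'+fn,p['frame'][:,:,::-1])
    return p
def proj(p,X):
    T=p['camera_from_world'];K=np.array(p['intrinsics']);c=T[:3,:3]@np.array(X)+T[:3,3]
    s=c[:2]/c[2];s=s*(1+p['k1']*(s@s));return K[:2,:2]@s+K[:2,2]
def ray(p,uv):
    T=np.array(p['camera_from_world']);K=np.array(p['intrinsics'])
    d=np.linalg.solve(K[:2,:2],np.array(uv,float)-K[:2,2]);s=d.copy()
    for _ in range(30): s=d/(1+p['k1']*(s@s))
    R=T[:3,:3];return -R.T@T[:3,3],R.T@np.array([s[0],s[1],1])
def atz(p,uv,z):
    o,d=ray(p,uv);return o+d*(z-o[2])/d[2]
E
python3 - <<'E'
from h import *
for n in('side','top'):
    p=snap(n,n+'0.png')
    print(n,p['k1'],np.array(p['intrinsics']).round(1).tolist(),'cam at',ray(p,[320,240])[0].round(3))
    for q in['spinner','rotor','cover','cover_knob','stud_head','bottle','flask','tape','rotor_center']:
        r=recognise(p,q); print(q,[(np.round(a['at'],1).tolist(),round(a['conf'],2)) for a in r[:3]])
s=read_state();print(s)
E
```

```text
pics
side 0.006293263822863705 [[597.7, 0.0, 325.9], [0.0, 597.7, 249.7], [0.0, 0.0, 1.0]] cam at [0.326 0.688 0.922]
spinner [([337.9, 254.0], 0.8)]
rotor [([337.6, 239.1], 0.73)]
cover [([357.5, 280.6], 0.68)]
cover_knob [([359.8, 277.7], 0.93)]
stud_head [([333.4, 304.1], 0.76)]
bottle [([445.7, 165.7], 0.69), ([335.4, 239.7], 0.2)]
flask [([362.9, 156.9], 0.73)]
tape []
rotor_center [([334.6, 236.9], 0.83), ([333.8, 303.2], 0.18)]
top -0.0002084333588977478 [[487.5, 0.0, 322.5], [0.0, 487.5, 235.3], [0.0, 0.0, 1.0]] cam at [ 0.416 -0.04   1.333]
spinner [([335.4, 240.7], 0.63), ([464.6, 294.6], 0.32)]
rotor [([348.8, 238.8], 0.69)]
cover [([301.4, 257.5], 0.75)]
cover_knob [([303.7, 261.0], 0.9)]
stud_head [([262.0, 252.1], 0.53)]
bottle [([466.1, 294.5], 0.69)]
flask [([455.6, 222.5], 0.81)]
tape [([181.3, 219.9], 0.57)]
rotor_center [([346.9, 232.2], 0.58)]
{'time': 1.0, 'joint_positions': array([ 1.20339094,  0.33219173, -0.06470935,  1.46009288,  0.02160321,
        1.34987939, -0.08851177]), 'joint_vel': array([ 0.00147744,  0.00081809,  0.00127091,  0.00258295, -0.00071645,
        0.00194476, -0.00032651]), 'joint_torque': array([ 1.62362321e-03, -6.23048830e+01,  2.56855076e-02, -3.90123832e+01,
       -6.11152430e-02,  3.15318711e-02, -5.32650404e-05]), 'ee_pos': array([ 0.21129394, -0.58823954,  0.18698412]), 'eef_rot': array([9.85175353e-01, 1.71550342e-01, 2.12444216e-05, 5.84662576e-05]), 'ft_force': array([ 0.11571669, -0.22084549, -0.31185872]), 'torque': array([ 0.00640021,  0.05155147, -0.02396038]), 'width': 0.08749798118683284}
```

View pics/side0.png

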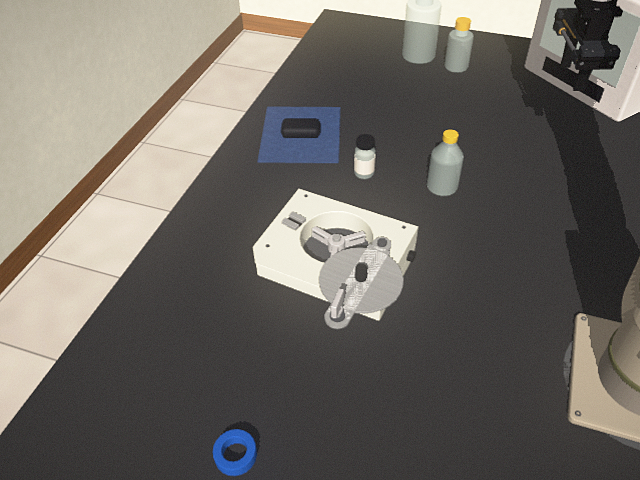

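View pics/top0.png

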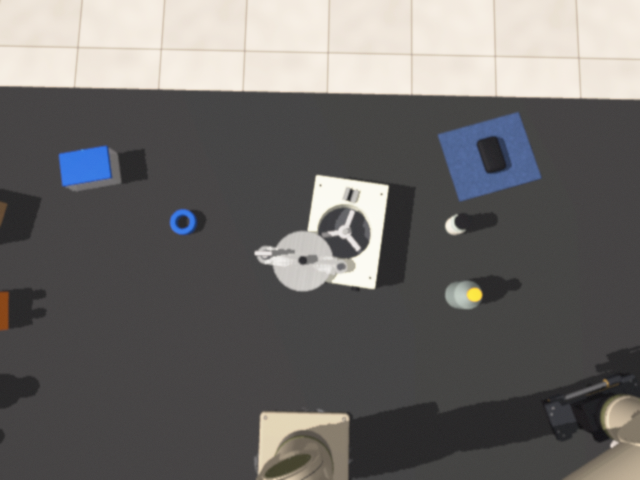

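```bash
python3 - <<'E'
from h import *
p=snap('top'); q=snap('side')
cv2.imwrite('pics/topz.png',cv2.resize(p['frame'][165:305,240:400,::-1],None,fx=4.5,fy=4.2857,interpolation=cv2.INTER_CUBIC))
cv2.imwrite('pics/sidez.png',cv2.resize(q['frame'][180:335,240:425,::-1],None,fx=4,fy=3.87,interpolation=cv2.INTER_CUBIC))
for n,p_,c in(('top',p,0),('side',q,0)):
    for nm,z in(('rotor_center',.08),('cover_knob',.121),('stud_head',.149),('bottle',.075),('flask',.05),('tape',.012)):
        r=recognise(p_,nm)
        if r: print(n,nm,atz(p_,r[0]['at'],z).round(3),r[0]['conf'])
    m=masks_of(p_,'spinner'); 
    print(m[0]['region'].sum() if m else None)
# side/top corners
for uv in[(317,176),(389,184),(375,289)]: print(atz(p,uv,.085).round(4))
E
```

```text
top rotor_center [ 0.584 -0.097  0.08 ] 0.68
top cover_knob [0.503 0.002 0.121] 0.62
top stud_head [0.518 0.106 0.149] 0.48
top bottle [ 0.429 -0.407  0.075] 0.83
top flask [ 0.616 -0.398  0.05 ] 0.59
top tape [0.622 0.356 0.012] 0.86
9348
side rotor_center [ 0.595 -0.095  0.08 ] 0.75
side cover_knob [0.51  0.027 0.121] 0.78
side stud_head [0.52  0.11  0.149] 0.5
side bottle [0.584 0.379 0.075] 0.71
side flask [ 0.621 -0.396  0.05 ] 0.73
side tape [0.602 0.355 0.012] 0.95
14101
[ 0.73   -0.0195  0.085 ]
[ 0.7129 -0.2083  0.085 ]
[ 0.439  -0.1741  0.085 ]
```

View pics/topz.png

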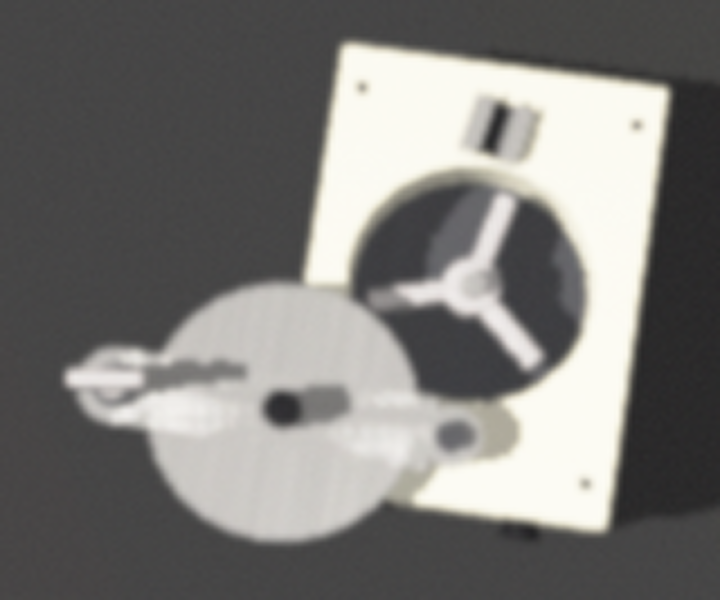

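View pics/sidez.png

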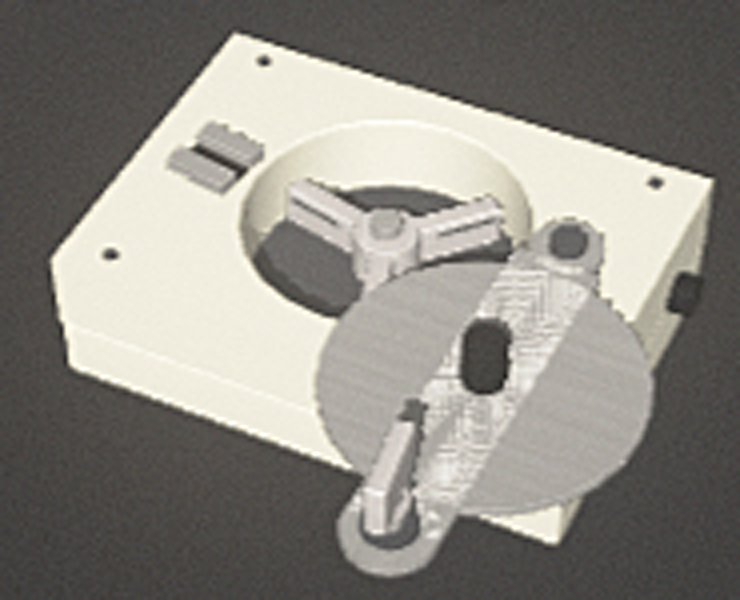

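```bash
cat > fit.py <<'E'
from h import *
from scipy.optimize import least_squares
p=snap('top'); q=snap('side')
def t(X,Y): return np.array([240+(X+.5)/4.5-.5,165+(Y+.5)/4.2857-.5])
def s(X,Y): return np.array([240+(X+.5)/4-.5,180+(Y+.5)/3.87-.5])
obs=[(p,t(343,43),(.135,.095,.085)),(p,t(671,86),(.135,-.095,.085)),(p,t(609,531),(-.135,-.095,.085)),
(q,s(237,33),(.135,-.095,.085)),(q,s(51,260),(.135,.095,.085)),(q,s(714,180),(-.135,-.095,.085)),(p,t(475,280),(0,0,.085)),(q,s(388,220),(0,0,.085)),(p,t(456,433),None),(q,s(569,238),None)]
def W(P,l):
    c,sn=np.cos(P[2]),np.sin(P[2]);return [P[0]+c*l[0]-sn*l[1],P[1]+sn*l[0]+c*l[1],l[2]]
def f(P): return np.concatenate([proj(a,W(P,l))-b for a,b,l in obs if l])
r=least_squares(f,[.588,-.097,-.124],loss='soft_l1');P=r.x
print(P.round(4));print(f(P).reshape(-1,2).round(1).tolist())
piv=W(P,(-.095,0,.1));print('pivot',np.round(piv,4))
def yaw(a,b): d=b-a;return np.arctan2(d[1],d[0])
# slot, wing
K=W(P,(.095,0,.093));print('keeper',np.round(K,4),proj(p,K),proj(q,K), 'zoom',(proj(p,K)-[240,165])*[4.5,4.2857],(proj(q,K)-[240,180])*[4,3.87])
print('slot top',yaw(atz(p,t(493,158),.093),atz(p,t(505,100),.093)), 'edges',yaw(atz(p,t(466,150),.093),atz(p,t(481,97),.093)))
print('slot side',yaw(atz(q,s(243,180),.093),atz(q,s(193,147),.093)),atz(q,s(218,163),.093))
for n,a,b in(('top',p,t(284,409)),('side',q,s(486,330))):
    k=atz(a,b,.135 if n=='top' else .130);print('knob',n,k.round(4),'cover',yaw(np.array(piv),k)-P[2],np.linalg.norm((k-piv)[:2]))
a,b=atz(p,t(66,378),.157),atz(p,t(142,378),.157);print('wing top',a,b,yaw(a,b),np.linalg.norm(a-b))
a,b=atz(q,s(376,490),.157),atz(q,s(415,405),.157);print('wing side',a,b,yaw(a,b))
g=cv2.resize(p['frame'][180:210,335:370,::-1],None,fx=20,fy=20,interpolation=cv2.INTER_CUBIC);cv2.imwrite('pics/kt.png',g)
g=cv2.resize(q['frame'][205:235,275:315,::-1],None,fx=20,fy=20,interpolation=cv2.INTER_CUBIC);cv2.imwrite('pics/ks.png',g)
E
python3 fit.py
```

```text
[ 0.5874 -0.0942 -0.1225]
[[0.0, 0.2], [-1.0, 0.5], [-0.8, -0.7], [-0.3, -0.5], [0.2, -0.8], [0.2, -0.5], [-0.6, 0.6], [-0.1, -0.8]]
pivot [ 0.4931 -0.0826  0.1   ]
keeper [ 0.6817 -0.1058  0.093 ] [349.81184678 194.1898949 ] [293.76567177 218.4606878 ] zoom [494.15331049 125.09913255] [215.06268708 148.84286179]
slot top -0.17558349740154758 edges -0.24151796538030507
slot side -0.43080840271357657 [ 0.67758997 -0.09719311  0.093     ]
knob top [0.5049 0.0098 0.135 ] cover 1.5665218323217989 0.09311750008678854
knob side [0.509  0.0031 0.13  ] cover 1.510033616832126 0.08716194218278124
wing top [0.5181583  0.12661129 0.157     ] [0.51907905 0.08574057 0.157     ] -1.5482718491799585 0.04088108377206513
wing side [0.51897715 0.12605403 0.157     ] [0.51828756 0.07721127 0.157     ] -1.584914002252354
```

View pics/kt.png

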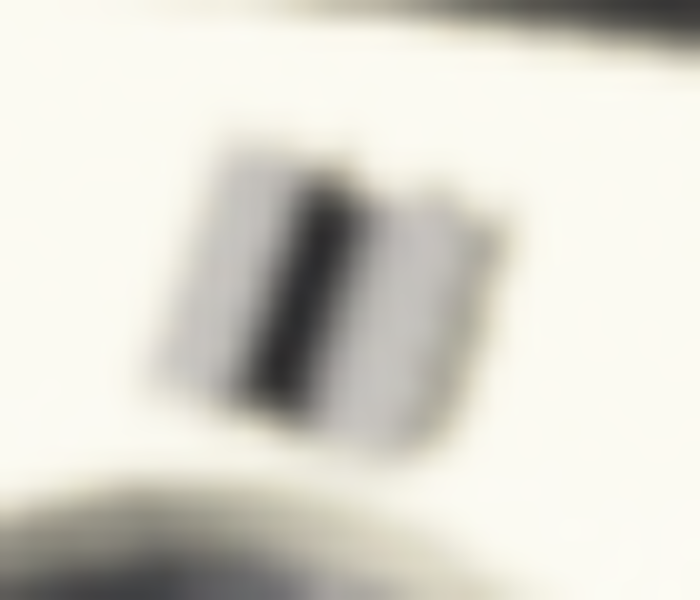

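View pics/ks.png

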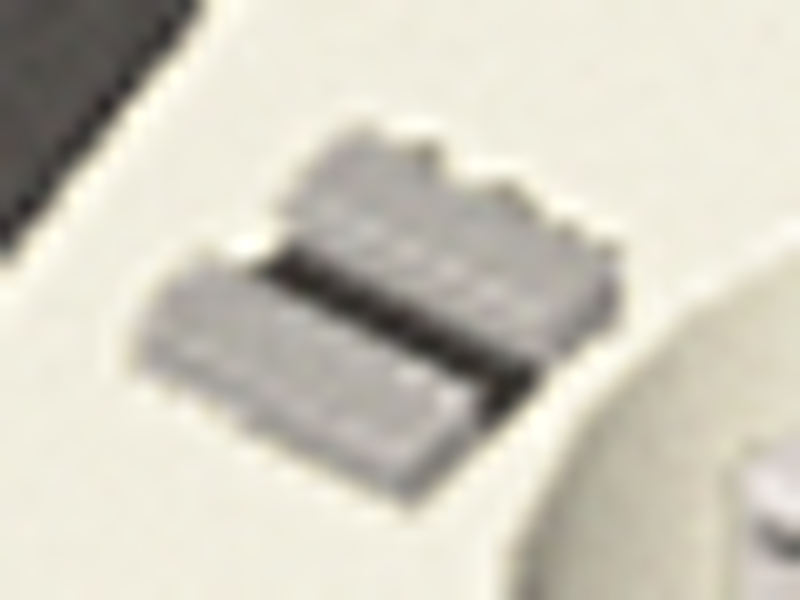

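```bash
cat >> h.py <<'E'
from scipy.spatial.transform import Rotation as Ro
def delta(pos,yaw,s=None):
    s=s or read_state();R=Ro.from_quat(s['eef_rot'])
    T=Ro.from_matrix(np.array([[np.cos(yaw),np.sin(yaw),0],[np.sin(yaw),-np.cos(yaw),0],[0,0,-1]]))
    d=R.inv().apply(np.array(pos)-s['ee_pos'])*100;r=(R.inv()*T).as_rotvec()
    print('d',d.round(2).tolist(),'r',r.round(3).tolist());return d,r
def st():
    s=read_state();x=Ro.from_quat(s['eef_rot']).apply([1,0,0]);z=Ro.from_quat(s['eef_rot']).apply([0,0,1])
    print('t',round(s['time'],2),'pos',s['ee_pos'].round(4).tolist(),'yaw',round(float(np.arctan2(x[1],x[0])),3),'z',z.round(3).tolist(),'F',s['ft_force'].round(1).tolist(),'M',s['torque'].round(2).tolist(),'w',round(s['width'],4),'q',s['joint_positions'].round(2).tolist())
    return s
E
python3 - <<'E'
from h import *
st();delta((.611,-.1345,.20),1.36)
q=camera('side')
f=lambda a:atz(q,(275+(a[0]+.5)/20-.5,205+(a[1]+.5)/20-.5),.093)
for a,b in(((500,390),(270,265)),((460,395),(200,255)),((405,500),(150,365)),((540,360),(290,240))):
    A,B=f(a),f(b);d=B-A;print(np.arctan2(d[1],d[0]).round(3),A.round(3),B.round(3))
E
```

```text
t 1.9 pos [0.2113, -0.5882, 0.187] yaw 0.345 z [0.0, -0.0, -1.0] F [-0.2, -0.0, 0.4] M [-0.01, -0.02, -0.06] w 0.0869 q [1.2, 0.33, -0.06, 1.46, 0.02, 1.35, -0.09]
d [52.96, -29.19, -1.3] r [0.0, 0.0, -1.015]
-0.325 [ 0.665 -0.095  0.093] [ 0.693 -0.104  0.093]
-0.319 [ 0.669 -0.093  0.093] [ 0.701 -0.103  0.093]
-0.306 [ 0.668 -0.077  0.093] [ 0.699 -0.087  0.093]
-0.27 [ 0.663 -0.1    0.093] [ 0.693 -0.108  0.093]
```

Request:
play_rows --moves '[[[0,0,-5],[0,0,0],0],[[6,-3,-6.5],[0,0,-0.12],0],[[12,-6.5,-6.5],[0,0,-0.24],0],[[18,-10,-6.5],[0,0,-0.36],0],[[24,-13,-6.5],[0,0,-0.48],0],[[30,-16.5,-6.5],[0,0,-0.6],0],[[36,-20,-6.5],[0,0,-0.75],0],[[42,-23,-5],[0,0,-0.9],0]]'

```text
time: 2.95
ee_pos: [0.5008, -0.2605, 0.244]
eef_rot: [0.811, 0.585, 0.0, 0.001]
ft_force: [1.2, -1.4, 0.9]
width: 0.0151
```

```bash
python3 - <<'E'
from h import *
st();delta((.611,-.1345,.12),1.36)
E
```

```text
t 2.95 pos [0.5008, -0.2605, 0.244] yaw 1.249 z [0.002, -0.001, -1.0] F [1.2, -1.4, 0.9] M [-0.07, -0.07, 0.03] w 0.0151 q [0.77, 0.2, -0.44, 1.52, 0.09, 1.44, 0.01]
d [15.44, 6.45, 12.41] r [0.002, 0.001, -0.111]
```

Request:
play_rows --moves '[[[6,2.5,0],[0,0,-0.11],0],[[11.6,4.7,0],[0,0,-0.11],0],[[11.6,4.7,6],[0,0,-0.11],0],[[11.6,4.7,11.7],[0,0,-0.11],0],[[11.6,4.7,11.7],[0,0,-0.11],0],[[11.6,4.7,11.7],[0,0,-0.11],0]]'

```text
time: 3.7
ee_pos: [0.5823, -0.1675, 0.1287]
eef_rot: [0.779, 0.627, 0.001, 0.001]
ft_force: [0.2, 0.0, -0.4]
width: 0.0005
```

```bash
python3 - <<'E'
from h import *
st();delta((.611,-.1345,.062),1.36)
p=snap('top');q=snap('side')
cv2.imwrite('pics/b1.png',cv2.resize(np.hstack([p['frame'][150:300,230:400],q['frame'][180:330,250:420]])[:,:,::-1],None,fx=2.3,fy=2.3,interpolation=cv2.INTER_CUBIC))
E
```

```text
t 3.7 pos [0.5823, -0.1675, 0.1287] yaw 1.354 z [0.003, -0.001, -1.0] F [0.2, 0.0, -0.4] M [-0.03, -0.1, 0.04] w 0.0005 q [0.61, 0.37, -0.5, 1.57, 0.19, 1.24, -0.14]
d [3.84, 2.08, 6.68] r [0.003, 0.0, -0.006]
```

View pics/b1.png

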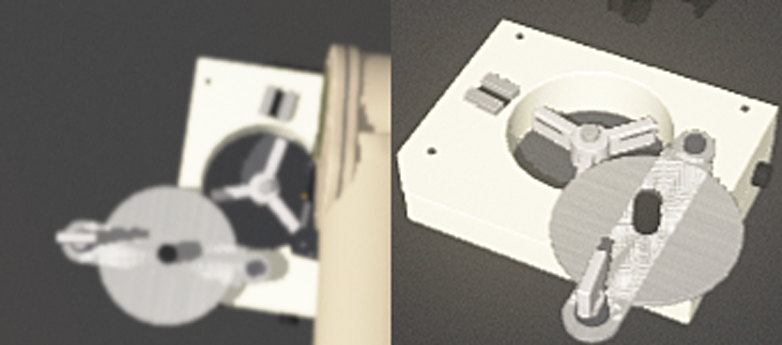

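```bash
python3 - <<'E'
from h import *
q=snap('side','b2.png');s=st();print(proj(q,s['ee_pos']),s['joint_vel'].round(3))
delta((.611,-.1345,.12),1.36)
E
```

```text
t 3.85 pos [0.5826, -0.1676, 0.129] yaw 1.354 z [0.004, -0.001, -1.0] F [0.9, 0.5, 1.1] M [0.01, -0.06, 0.05] w 0.0 q [0.61, 0.37, -0.5, 1.57, 0.19, 1.24, -0.14]
[350.50843389 195.75154072] [ 0.001  0.004  0.003  0.013  0.003 -0.008 -0.002]
d [3.84, 2.06, 0.9] r [0.004, 0.0, -0.006]
```

View pics/b2.png

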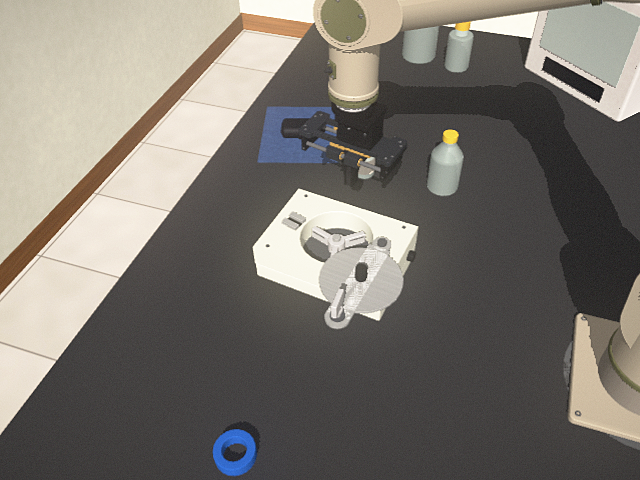

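```bash
python3 - <<'E'
import cv2
i=cv2.imread('pics/b2.png')[100:220,260:420];i=cv2.resize(i,None,fx=5,fy=5,interpolation=cv2.INTER_CUBIC)
i=cv2.convertScaleAbs(i,alpha=1.8,beta=20);cv2.circle(i,(int(90.5*5),int(95.7*5)),4,(0,0,255),1);cv2.imwrite('pics/b3.png',i)
E
```

```text
(no output)
```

View pics/b3.png

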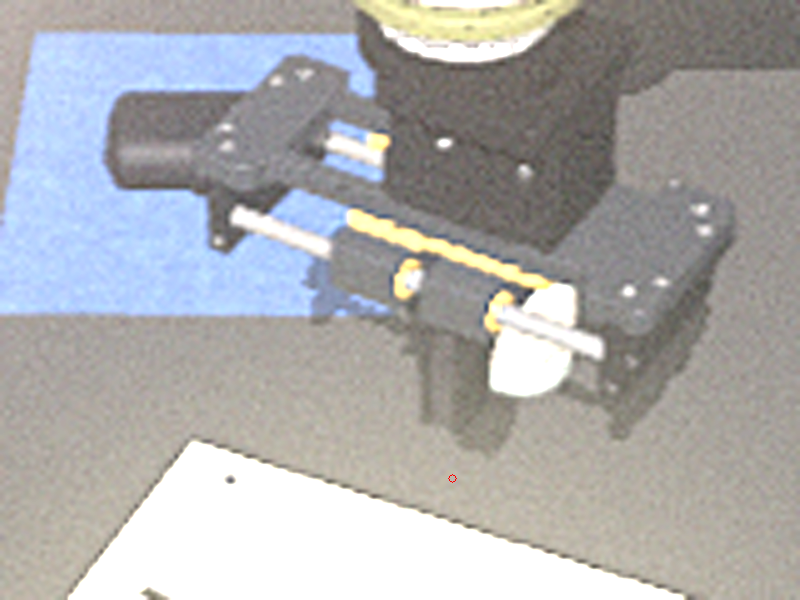

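```bash
python3 - <<'E'
import cv2,numpy as np
a=cv2.imread('pics/side0.png')[150:230,320:390].astype(float);b=cv2.imread('pics/b2.png')[150:230,320:390].astype(float)
d=cv2.GaussianBlur(b-a,(0,0),0.7).mean(2)
i=np.clip(128+d*5,0,255).astype('uint8');i=cv2.resize(i,None,fx=8,fy=7.5,interpolation=cv2.INTER_NEAREST);cv2.imwrite('pics/b4.png',i)
E
```

```text
(no output)
```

View pics/b4.png

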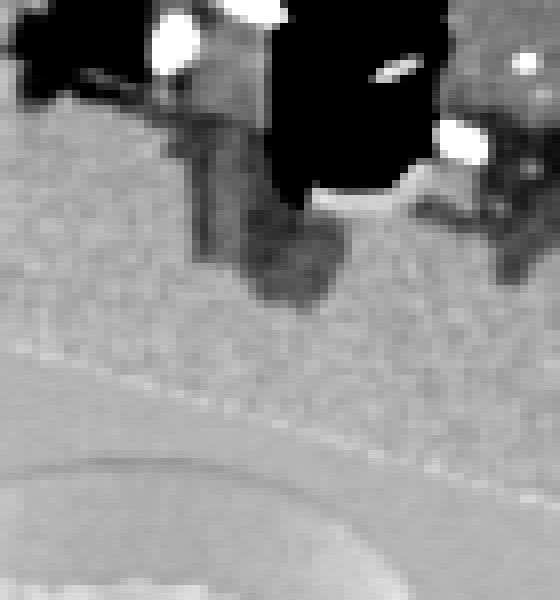

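Request:
play_rows --moves '[[[-0.9,0,2],[0,0,0],0],[[-0.9,0,3.5],[0,0,0],0],[[-0.9,0,4.1],[0,0,0],0],[[-0.9,0,4.1],[0,0,0],0]]'

```text
time: 4.35
ee_pos: [0.5788, -0.1756, 0.0845]
eef_rot: [0.779, 0.627, -0.0, -0.001]
ft_force: [-0.9, -0.0, -0.1]
width: 0.0006
```

Request:
play_rows --moves '[[[0,0,0.2],[0,0,0],0],[[0,0,0.4],[0,0,0],0],[[0,0,0.5],[0,0,0],0]]'

```text
time: 4.72
ee_pos: [0.5792, -0.1759, 0.0802]
eef_rot: [0.779, 0.627, 0.0, 0.0]
ft_force: [-0.1, 0.9, -0.6]
width: 0.0004
```

Request:
play_rows --moves '[[[0,0,0.3],[0,0,0],0],[[0,0,0.6],[0,0,0],0],[[0,0,0.8],[0,0,0],0]]'

```text
time: 5.1
ee_pos: [0.579, -0.176, 0.0719]
eef_rot: [0.779, 0.627, -0.0, -0.0]
ft_force: [0.3, -0.5, -0.1]
width: 0.0005
```

```bash
python3 - <<'E'
from h import *
q=snap('side','c1.png');s=st();print(proj(q,s['ee_pos']))
i=cv2.resize(q['frame'][140:260,270:430,::-1],None,fx=5,fy=5,interpolation=cv2.INTER_CUBIC)
i=cv2.convertScaleAbs(i,alpha=1.3,beta=30);u=(proj(q,s['ee_pos'])-[270,140])*5;cv2.circle(i,tuple(u.astype(int).tolist()),4,(0,0,255),1);cv2.imwrite('pics/c1.png',i)
E
```

```text
t 5.15 pos [0.579, -0.1759, 0.0717] yaw 1.355 z [-0.0, 0.0, -1.0] F [-0.2, -0.4, -1.0] M [0.01, -0.07, -0.01] w 0.0001 q [0.61, 0.42, -0.49, 1.63, 0.21, 1.14, -0.15]
[352.95349591 214.39614452]
```

View pics/c1.png

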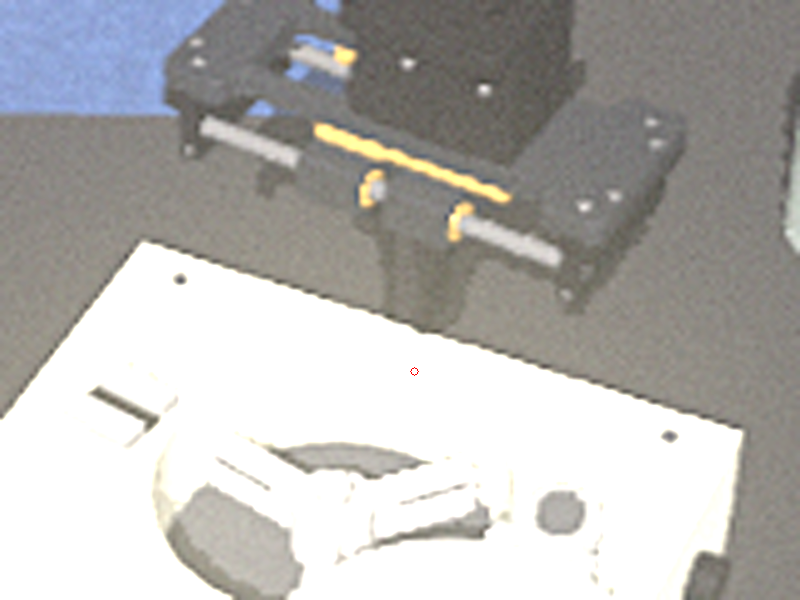

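```bash
python3 - <<'E'
from h import *
p=snap('top','c2.png');q=snap('side')
for X in[(0,0,0),(.211,-.588,.187),(.211,-.588,.257),(.579,-.176,.072),(.5,0,0),(.76,-.2,0)]: print(X,proj(p,X).round(1),proj(q,X).round(1))
print(p['camera_from_world'].round(3),q['camera_from_world'].round(3))
E
```

```text
(0, 0, 0) [303.2 457.4] [641.  382.7]
(0.211, -0.588, 0.187) [560.6 393. ] [567.5  91. ]
(0.211, -0.588, 0.257) [576.5 399.4] [576.7  62.2]
(0.579, -0.176, 0.072) [375.7 235.1] [353.  214.2]
(0.5, 0, 0) [308.2 265.6] [364.1 309.7]
(0.76, -0.2, 0) [382.  174.5] [278.7 213.2]
[[ 2.200e-02 -1.000e+00  1.000e-03 -5.000e-02]
 [-9.920e-01 -2.200e-02 -1.260e-01  5.790e-01]
 [ 1.260e-01  2.000e-03 -9.920e-01  1.271e+00]
 [ 0.000e+00  0.000e+00  0.000e+00  1.000e+00]] [[-0.945 -0.328 -0.014  0.546]
 [-0.229  0.692 -0.685  0.231]
 [ 0.234 -0.644 -0.729  1.038]
 [ 0.     0.     0.     1.   ]]
```

View pics/c2.png

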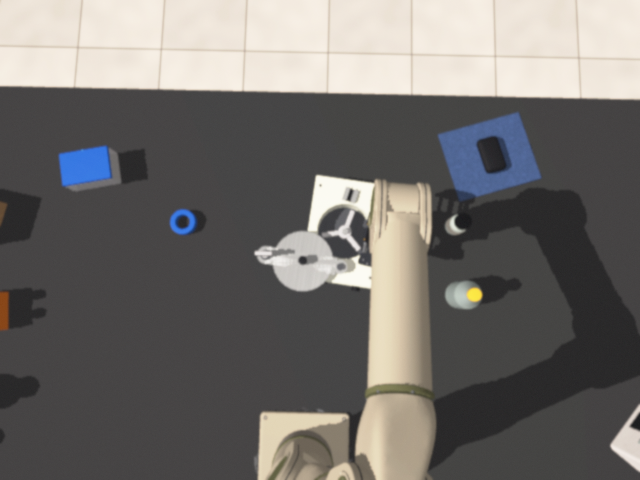

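```bash
python3 - <<'E'
from h import *
p=camera('top');q=camera('side')
a=cv2.imread('pics/side0.png');b=cv2.imread('pics/top0.png')
c=np.array([.2113,-.5882,.187]);y=np.array([.338,-.941,0])
o=[]
for im,P,x0,y0 in((a,q,520,0),(b,p,530,345)):
    g=cv2.convertScaleAbs(cv2.resize(im[y0:y0+120,x0:x0+110],None,fx=3.6,fy=3.6,interpolation=cv2.INTER_CUBIC),alpha=1.8,beta=20)
    for s in(-.0435,0,.0435):
        for dz,col in((0,(0,0,255)),(.07,(0,255,0))):
            u=(proj(P,c+y*s+[0,0,dz])-[x0,y0])*3.6;cv2.circle(g,tuple(u.astype(int).tolist()),3,col,-1)
    o.append(g)
cv2.imwrite('pics/c3.png',np.hstack(o))
E
```

```text
(no output)
```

View pics/c3.png

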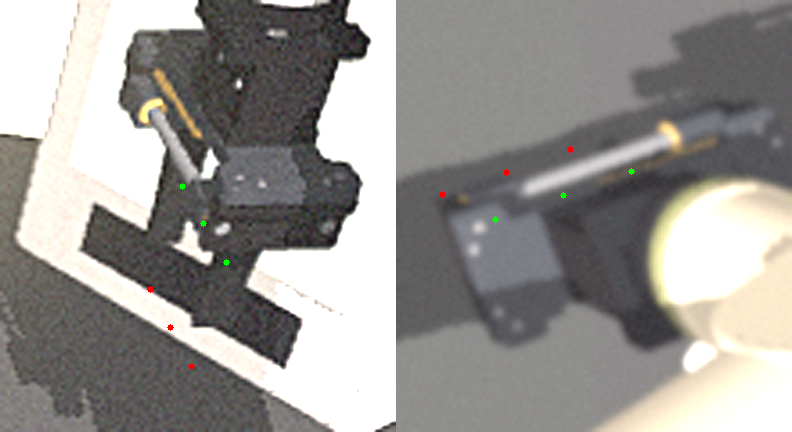

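Request:
play_rows --moves '[[[0,0,0.2],[0,0,0],0],[[0,0,0.4],[0,0,0],0],[[0,0,0.4],[0,0,0],0]]'

```text
time: 5.72
ee_pos: [0.579, -0.1759, 0.0679]
eef_rot: [0.779, 0.627, -0.0, -0.0]
ft_force: [0.0, -0.3, -0.3]
width: 0.0003
```

Request:
play_rows --moves '[[[0,0,0.2],[0,0,0],0],[[0,0,0.4],[0,0,0],0],[[0,0,0.4],[0,0,0],0]]'

```text
time: 6.1
ee_pos: [0.579, -0.1759, 0.0639]
eef_rot: [0.779, 0.627, -0.0, -0.0]
ft_force: [-0.0, 0.5, -1.1]
width: 0.0008
```

```bash
python3 - <<'E'
from h import *
q=snap('side','d1.png');p=snap('top','d2.png');s=st();print(proj(q,s['ee_pos']),proj(p,s['ee_pos']))
i=cv2.resize(q['frame'][140:260,270:430,::-1],None,fx=5,fy=5,interpolation=cv2.INTER_CUBIC)
i=cv2.convertScaleAbs(i,alpha=1.3,beta=30);u=(proj(q,s['ee_pos'])-[270,140])*5;cv2.circle(i,tuple(u.astype(int).tolist()),4,(0,0,255),1);cv2.imwrite('pics/d1.png',i)
E
```

```text
t 6.2 pos [0.5792, -0.1759, 0.0641] yaw 1.355 z [0.0, -0.0, -1.0] F [0.5, -0.6, 0.4] M [-0.04, -0.06, 0.0] w 0.0007 q [0.61, 0.43, -0.49, 1.64, 0.22, 1.13, -0.15]
[352.80657819 216.99838554] [375.3142306  235.42804204]
```

View pics/d1.png

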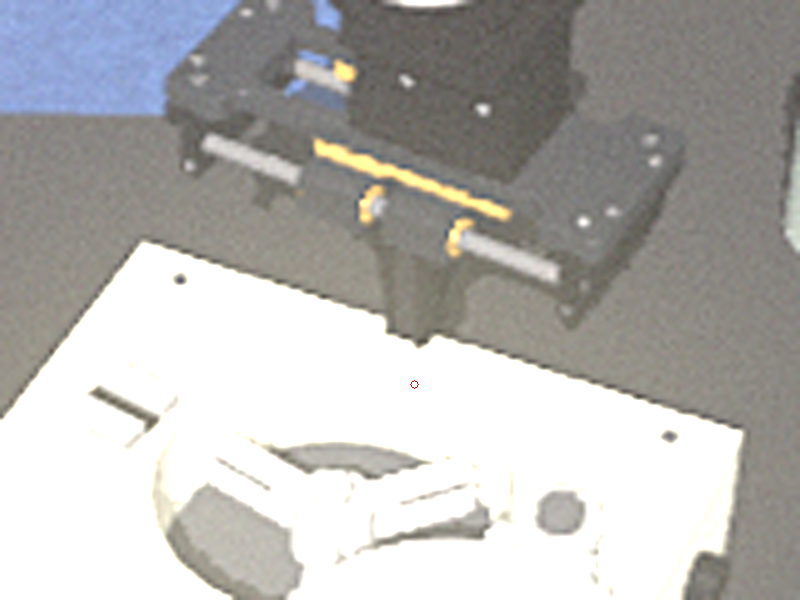

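Request:
play_rows --moves '[[[0,0,0.1],[0,0,0],0],[[0,0,0.3],[0,0,0],0],[[0,0,0.3],[0,0,0],0]]'

```text
time: 6.58
ee_pos: [0.579, -0.1759, 0.0609]
eef_rot: [0.779, 0.627, -0.0, -0.0]
ft_force: [-1.0, -0.4, -0.0]
width: 0.0004
```

Request:
play_rows --moves '[[[0,0,0.1],[0,0,0],0],[[0,0,0.3],[0,0,0],0],[[0,0,0.3],[0,0,0],0]]'

```text
time: 6.95
ee_pos: [0.579, -0.1759, 0.0579]
eef_rot: [0.779, 0.627, -0.0, -0.0]
ft_force: [0.9, -0.3, -0.1]
width: 0.0006
```

```bash
python3 - <<'E'
from h import *
p=snap('top','e2.png');q=snap('side','e1.png');s=st()
for P,x0,y0,f,n in((p,330,190,8,'e4.png'),(q,310,170,8,'e5.png')):
    g=cv2.resize(P['frame'][y0:y0+70,x0:x0+90,::-1],None,fx=f,fy=f,interpolation=cv2.INTER_CUBIC)
    g=(255*(g/255.)**0.45).astype('uint8')
    u=(proj(P,s['ee_pos'])-[x0,y0])*f;print(proj(P,s['ee_pos']));cv2.circle(g,tuple(u.astype(int).tolist()),4,(0,0,255),1)
    cv2.imwrite('pics/'+n,g)
o,d=ray(q,(353,209.5))
for z in(.06,.07,.085,.09,.1,.12): print((o+d*(z-o[2])/d[2]).round(4))
E
```

```text
t 7.05 pos [0.5791, -0.176, 0.0581] yaw 1.355 z [0.0, -0.0, -1.0] F [-0.6, -0.0, 0.3] M [-0.04, -0.09, 0.0] w 0.0006 q [0.61, 0.44, -0.49, 1.64, 0.22, 1.12, -0.15]
[375.06969058 235.72059458]
[352.76264614 219.09020691]
[ 0.5868 -0.2021  0.06  ]
[ 0.5838 -0.1918  0.07  ]
[ 0.5793 -0.1763  0.085 ]
[ 0.5777 -0.1711  0.09  ]
[ 0.5747 -0.1608  0.1   ]
[ 0.5687 -0.1402  0.12  ]
```

View pics/e4.png

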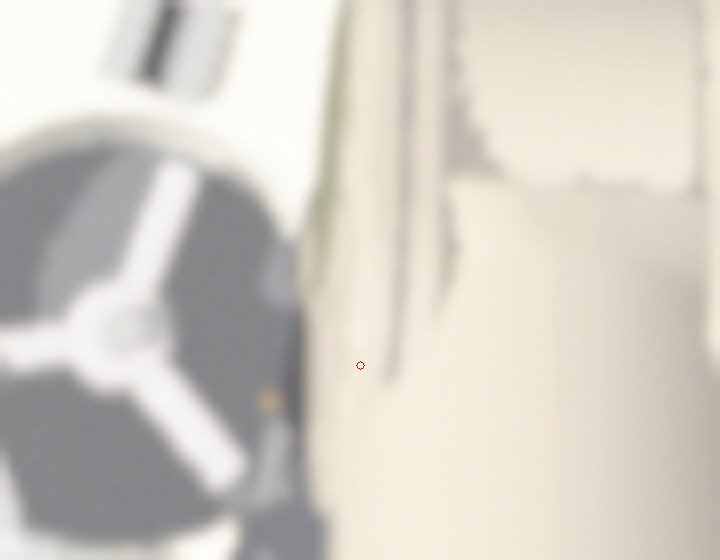

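View pics/e5.png

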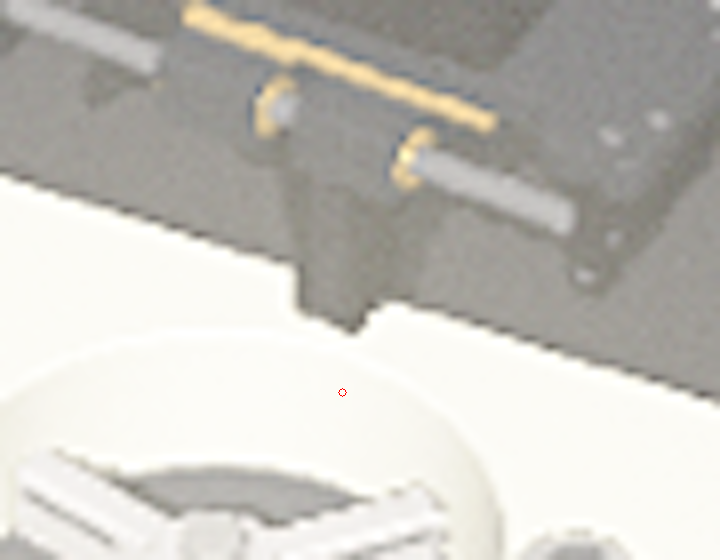

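```bash
python3 - <<'E'
from h import *
p=snap('top');q=snap('side')
def tri(a,b):
    o1,d1=ray(p,a);o2,d2=ray(q,b);t=np.linalg.lstsq(np.c_[d1,-d2],o2-o1,rcond=None)[0]
    A,B=o1+t[0]*d1,o2+t[1]*d2;print(((A+B)/2).round(4),'gap',np.linalg.norm(A-B).round(4))
tri((363.5,240),(361.5,189.4));tri((363.5,240),(343.8,183.1))
tri((363.5,240),(360.5,190.5))
E
```

```text
[ 0.5521 -0.1355  0.1805] gap 0.0009
[ 0.5677 -0.1308  0.1926] gap 0.0337
[ 0.5533 -0.1357  0.1772] gap 0.0006
```

Request:
play_rows --moves '[[[0,0,0.2],[0,0,0],0],[[0,0,0.4],[0,0,0],0],[[0,0,0.4],[0,0,0],0]]'

```text
time: 7.52
ee_pos: [0.579, -0.1759, 0.0539]
eef_rot: [0.779, 0.627, -0.0, -0.0]
ft_force: [-0.6, -1.1, -1.0]
width: 0.0005
```

Request:
play_rows --moves '[[[0,0,0.2],[0,0,0],0],[[0,0,0.4],[0,0,0],0],[[0,0,0.4],[0,0,0],0]]'

```text
time: 7.9
ee_pos: [0.5791, -0.1759, 0.0501]
eef_rot: [0.779, 0.627, -0.0, -0.0]
ft_force: [-0.2, -0.4, -0.2]
width: 0.0006
```

```bash
python3 - <<'E'
from h import *
q=snap('side');s=st()
g=cv2.resize(q['frame'][170:240,310:400,::-1],None,fx=8,fy=8,interpolation=cv2.INTER_CUBIC)
cv2.imwrite('pics/f1.png',(255*(g/255.)**0.6).astype('uint8'))
E
```

```text
t 7.95 pos [0.5791, -0.176, 0.0501] yaw 1.355 z [-0.0, -0.0, -1.0] F [-0.6, -0.0, -0.2] M [0.08, -0.06, 0.0] w 0.0005 q [0.6, 0.44, -0.48, 1.65, 0.23, 1.1, -0.16]
```

View pics/f1.png

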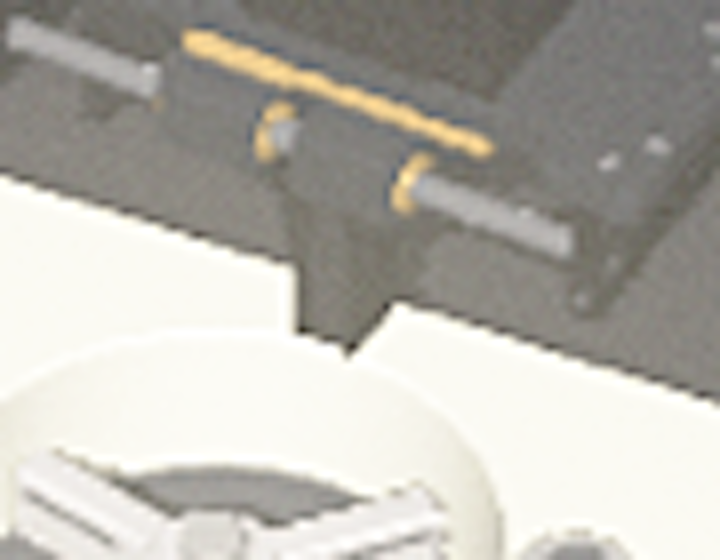

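Request:
play_rows --moves '[[[0,0,0.2],[0,0,0],0],[[0,0,0.2],[0,0,0],0]]'

```text
time: 8.2
ee_pos: [0.5792, -0.176, 0.0499]
eef_rot: [0.779, 0.627, -0.0, 0.0]
ft_force: [-7.1, 1.8, 15.6]
width: 0.0006
```

Request:
play_rows --moves '[[[0,0,0.2],[0,0,0],0],[[0,0,0.2],[0,0,0],0]]'

```text
time: 8.45
ee_pos: [0.5793, -0.176, 0.0498]
eef_rot: [0.779, 0.627, -0.0, 0.001]
ft_force: [-14.8, 3.6, 34.0]
width: 0.0003
```

Request:
play_rows --moves '[[[0,0,0.2],[0,0,0],0],[[0,0,0.2],[0,0,0],0]]'

```text
time: 8.7
ee_pos: [0.5793, -0.1761, 0.0496]
eef_rot: [0.779, 0.627, -0.0, 0.001]
ft_force: [-24.8, 4.1, 49.8]
width: 0.0004
```

Request:
play_rows --moves '[[[0,0,-2],[0,0,0],0],[[1,0.5,-3.2],[0,0,0],0],[[3,1.4,-3.2],[0,0,0],0],[[4.7,2.2,-3],[0,0,0],0],[[4.7,2.2,-2],[0,0,0],0],[[4.7,2.2,-1],[0,0,0],0],[[4.7,2.2,-1],[0,0,0],0]]'

```text
time: 9.57
ee_pos: [0.6094, -0.1355, 0.0524]
eef_rot: [0.78, 0.626, -0.001, -0.001]
ft_force: [-0.2, 0.1, -0.5]
width: 0.0006
```

```bash
python3 - <<'E'
from h import *
q=snap('side');s=st();delta((.611,-.1345,.027),1.355)
g=cv2.resize(q['frame'][170:270,290:410,::-1],None,fx=6,fy=6,interpolation=cv2.INTER_CUBIC)
u=(proj(q,s['ee_pos']+[0,0,.035])-[290,170])*6;cv2.circle(g,tuple(u.astype(int).tolist()),4,(0,0,255),1)
cv2.imwrite('pics/g1.png',(255*(g/255.)**0.6).astype('uint8'))
E
```

```text
t 9.62 pos [0.6099, -0.1355, 0.0533] yaw 1.354 z [-0.001, -0.0, -1.0] F [-0.9, -0.1, 0.4] M [0.01, -0.08, -0.02] w 0.0003 q [0.53, 0.48, -0.49, 1.59, 0.25, 1.13, -0.24]
d [0.12, 0.09, 2.63] r [-0.001, 0.0, -0.001]
```

View pics/g1.png

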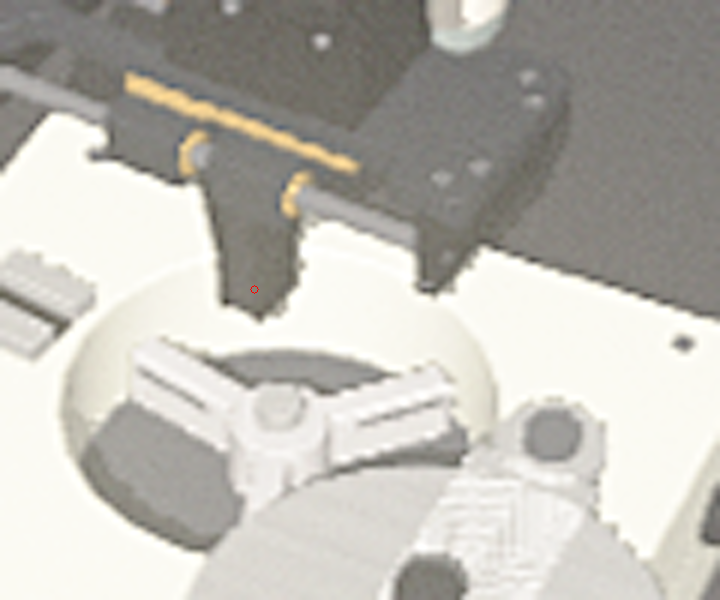

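Request:
play_rows --moves '[[[0.1,0.1,0.9],[0,0,0],0],[[0.1,0.1,1.7],[0,0,0],0],[[0.1,0.1,2.4],[0,0,0],0],[[0.1,0.1,2.4],[0,0,0],0]]'

```text
time: 10.12
ee_pos: [0.6114, -0.134, 0.0294]
eef_rot: [0.779, 0.627, -0.0, -0.0]
ft_force: [0.7, -0.1, -0.3]
width: 0.0006
```

```bash
python3 - <<'E'
from h import *
q=snap('side');s=st();print(delta((.611+.024,-.1345+.044,s['ee_pos'][2]),1.355))
g=cv2.resize(q['frame'][170:270,290:410,::-1],None,fx=6,fy=6,interpolation=cv2.INTER_CUBIC)
cv2.imwrite('pics/g2.png',(255*(g/255.)**0.6).astype('uint8'))
E
```

```text
t 10.18 pos [0.6117, -0.134, 0.0299] yaw 1.355 z [-0.0, 0.0, -1.0] F [0.1, 0.1, 0.3] M [-0.03, -0.09, -0.01] w 0.0007 q [0.52, 0.51, -0.49, 1.61, 0.26, 1.09, -0.25]
d [4.75, 1.34, -0.0] r [-0.0, 0.0, -0.0]
(array([ 4.74705334e+00,  1.34045266e+00, -6.66852552e-04]), array([-4.09630470e-04,  2.47657716e-05, -2.07005017e-04]))
```

View pics/g2.png

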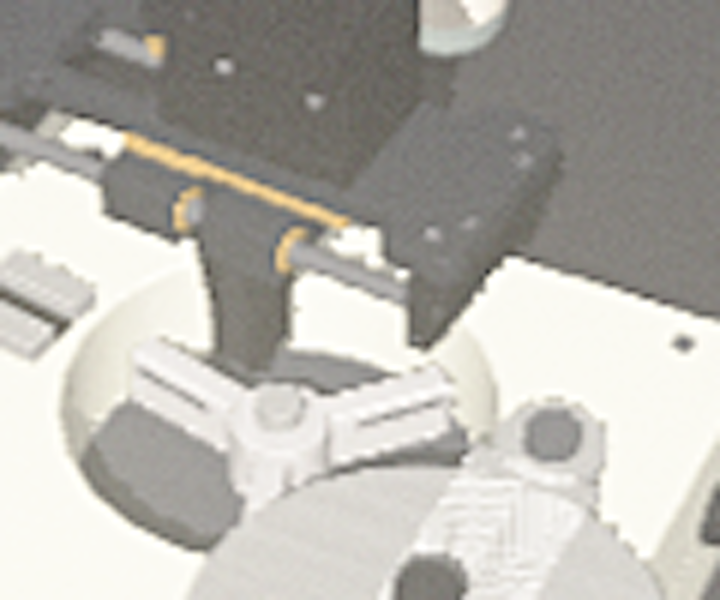

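Request:
play_rows --moves '[[[1.2,0.3,0],[0,0,0],0],[[2.8,0.8,0],[0,0,0],0],[[4.6,1.3,0],[0,0,0],0],[[4.2,1.2,-2],[0,0,0],0],[[4.0,1.0,-5],[0,0,0],0],[[4.0,1.0,-9],[0,0,0],0],[[4.0,1.0,-11],[0,0,0],0]]'

```text
time: 11.05
ee_pos: [0.6314, -0.0973, 0.1435]
eef_rot: [0.779, 0.627, 0.001, 0.002]
ft_force: [-1.3, 0.1, -0.7]
width: 0.0003
```

```bash
python3 - <<'E'
from h import *
s=st()
g=[]
for i in range(4):
    q=snap('side'); g.append(cv2.resize(q['frame'][205:275,280:400,::-1],None,fx=3.3,fy=3.3))
cv2.imwrite('pics/h1.png',np.vstack([np.hstack(g[:2]),np.hstack(g[2:])]));st()
E
```

```text
t 11.05 pos [0.6314, -0.0973, 0.1435] yaw 1.355 z [0.004, -0.001, -1.0] F [-1.3, 0.1, -0.7] M [-0.02, -0.15, 0.04] w 0.0003 q [0.47, 0.43, -0.52, 1.46, 0.22, 1.3, -0.28]
t 11.25 pos [0.6299, -0.0972, 0.1395] yaw 1.355 z [-0.001, -0.0, -1.0] F [-0.5, 0.2, -0.5] M [0.01, -0.12, 0.03] w 0.0005 q [0.47, 0.44, -0.52, 1.47, 0.22, 1.3, -0.28]
```

View pics/h1.png

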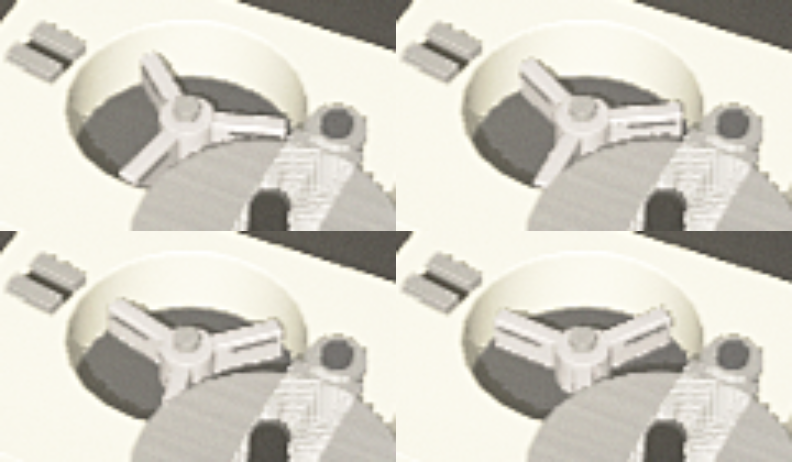

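```bash
python3 - <<'E'
from h import *
st();delta((.508,.011,.14),1.41)
E
```

```text
t 11.25 pos [0.6299, -0.0972, 0.1395] yaw 1.355 z [-0.001, -0.0, -1.0] F [-0.5, 0.2, -0.5] M [0.01, -0.12, 0.03] w 0.0005 q [0.47, 0.44, -0.52, 1.47, 0.22, 1.3, -0.28]
d [7.96, -14.23, -0.05] r [-0.001, 0.0, -0.055]
```

Request:
play_rows --moves '[[[2.4,-4.2,0],[0,0,-0.05],5],[[4.8,-8.5,0],[0,0,-0.05],5],[[7,-12.5,0],[0,0,-0.05],5],[[8,-14.2,0],[0,0,-0.05],5],[[8,-14.2,0],[0,0,-0.05],5],[[8,-14.2,0],[0,0,-0.05],5]]'

```text
time: 12.0
ee_pos: [0.5093, 0.0102, 0.1398]
eef_rot: [0.764, 0.645, -0.0, -0.0]
ft_force: [-0.3, 0.3, -0.1]
width: 0.0481
```

```bash
python3 - <<'E'
from h import *
q=snap('side');s=st();delta((.508,.011,.08),1.41)
x0,y0=270,170
g=cv2.resize(q['frame'][y0:y0+160,x0:x0+200,::-1],None,fx=4,fy=3.7,interpolation=cv2.INTER_CUBIC)
u=(proj(q,s['ee_pos']+[0,0,.035])-[x0,y0])*[4,3.7];cv2.circle(g,tuple(u.astype(int).tolist()),4,(0,0,255),1)
cv2.imwrite('pics/i1.png',(255*(g/255.)**0.6).astype('uint8'))
E
```

```text
t 12.05 pos [0.5094, 0.0103, 0.1398] yaw 1.403 z [-0.0, 0.0, -1.0] F [0.5, -0.5, -0.8] M [-0.01, -0.09, -0.02] w 0.0491 q [0.46, 0.16, -0.62, 1.8, 0.1, 1.21, -0.35]
d [0.05, -0.15, 5.98] r [-0.0, -0.0, -0.007]
```

View pics/i1.png

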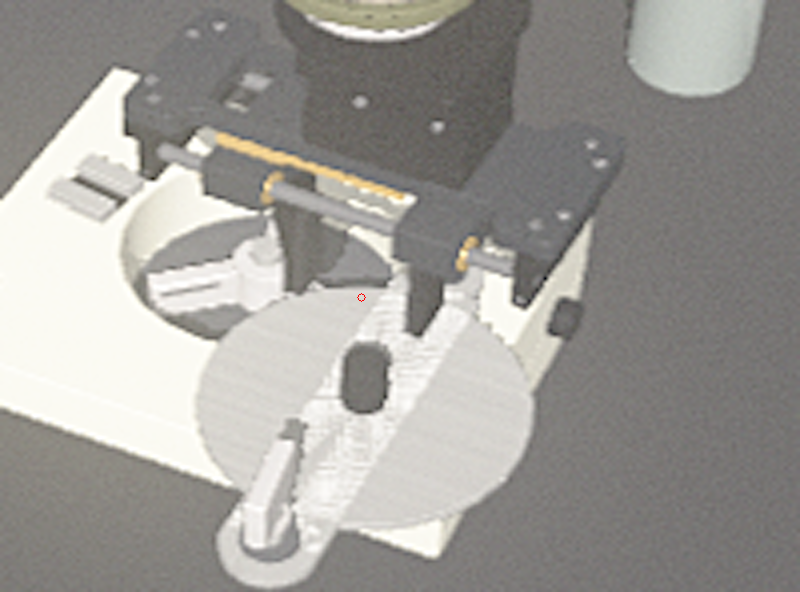

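Request:
play_rows --moves '[[[0,-0.1,2],[0,0,0],5],[[0,-0.1,4],[0,0,0],5],[[0,-0.1,5.5],[0,0,0],5],[[0,-0.1,5.9],[0,0,0],5],[[0,-0.1,5.9],[0,0,0],5]]'

```text
time: 12.68
ee_pos: [0.5079, 0.0116, 0.0813]
eef_rot: [0.763, 0.646, 0.0, -0.0]
ft_force: [-0.3, -0.1, -0.1]
width: 0.0499
```

Request:
play_rows --moves '[[[0,0,0],[0,0,0],1.5],[[0,0,0],[0,0,0],1.5],[[0,0,0],[0,0,0],1.5],[[0,0,0],[0,0,0],1.5]]' --grip_force 8

```text
time: 13.18
ee_pos: [0.5077, 0.0117, 0.0813]
eef_rot: [0.763, 0.646, 0.0, 0.0]
ft_force: [-0.5, -0.4, 0.6]
width: 0.0217
```

```bash
python3 - <<'E'
from h import *
q=snap('side');s=st()
x0,y0=270,170
g=cv2.resize(q['frame'][y0:y0+160,x0:x0+200,::-1],None,fx=4,fy=3.7,interpolation=cv2.INTER_CUBIC)
cv2.imwrite('pics/i2.png',(255*(g/255.)**0.6).astype('uint8'))
E
```

```text
t 13.22 pos [0.5077, 0.0117, 0.0813] yaw 1.405 z [0.0, -0.0, -1.0] F [-0.5, -0.4, 0.7] M [0.02, 0.03, -0.01] w 0.0217 q [0.45, 0.22, -0.62, 1.87, 0.14, 1.1, -0.39]
```

View pics/i2.png

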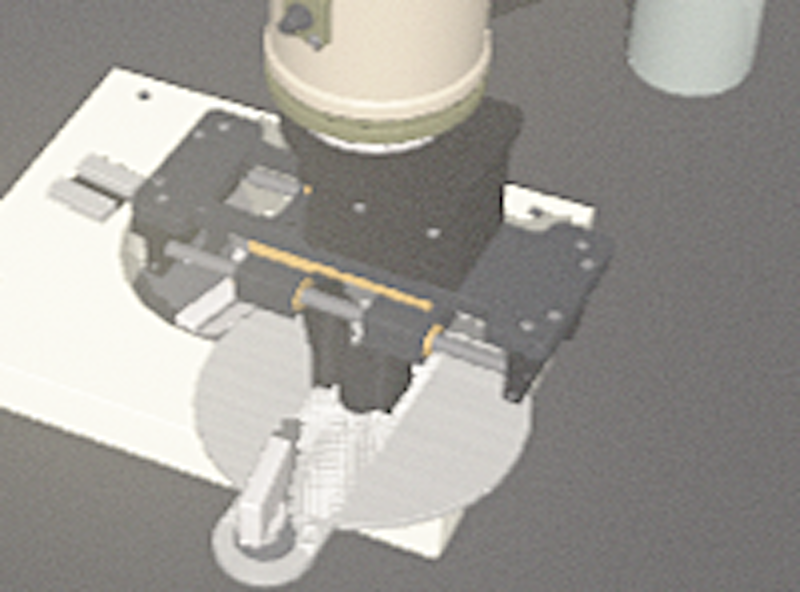

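```bash
python3 - <<'E'
from h import *
s=read_state();R=Ro.from_quat(s['eef_rot']);pv=np.array([.4931,-.0826]);r=.0952
for f in np.linspace(1.417,-.1625,17)[1:]:
    X=np.array([*(pv+r*np.array([np.cos(f),np.sin(f)])),s['ee_pos'][2]]);print(round(f,2),(R.inv().apply(X-s['ee_pos'])*100).round(1).tolist())
E
```

```text
1.32 [-0.1, 0.9, 0.0]
1.22 [-0.2, 1.9, 0.0]
1.12 [-0.4, 2.8, 0.0]
1.02 [-0.7, 3.7, 0.0]
0.92 [-1.1, 4.5, 0.0]
0.82 [-1.6, 5.3, 0.0]
0.73 [-2.1, 6.1, 0.0]
0.63 [-2.8, 6.8, 0.0]
0.53 [-3.4, 7.4, 0.0]
0.43 [-4.2, 8.0, 0.0]
0.33 [-5.0, 8.5, 0.0]
0.23 [-5.8, 8.9, 0.0]
0.13 [-6.7, 9.2, 0.0]
0.03 [-7.6, 9.4, 0.0]
-0.06 [-8.6, 9.6, 0.0]
-0.16 [-9.5, 9.6, 0.0]
```

Request:
play_rows --moves '[[[-0.1,0.9,0],[0,0,0],1.5],[[-0.2,1.9,0],[0,0,0],1.5],[[-0.4,2.8,0],[0,0,0],1.5],[[-0.7,3.7,0],[0,0,0],1.5],[[-1.1,4.5,0],[0,0,0],1.5],[[-1.6,5.3,0],[0,0,0],1.5],[[-2.1,6.1,0],[0,0,0],1.5],[[-2.8,6.8,0],[0,0,0],1.5]]'

```text
time: 14.22
ee_pos: [0.5704, -0.0276, 0.0809]
eef_rot: [0.763, 0.646, -0.0, -0.0]
ft_force: [-1.9, 2.7, -2.3]
width: 0.0218
```

Request:
play_rows --moves '[[[-0.6,0.6,0],[0,0,0],1.5],[[-1.4,1.2,0],[0,0,0],1.5],[[-2.2,1.7,0],[0,0,0],1.5],[[-3.0,2.1,0],[0,0,0],1.5],[[-3.9,2.4,0],[0,0,0],1.5],[[-4.8,2.6,0],[0,0,0],1.5],[[-5.8,2.8,0],[0,0,0],1.5]]'

```text
time: 15.1
ee_pos: [0.5879, -0.0895, 0.0811]
eef_rot: [0.763, 0.646, -0.0, -0.0]
ft_force: [-3.3, 3.0, -0.7]
width: 0.0217
```

```bash
python3 - <<'E'
from h import *
q=snap('side');s=st()
x0,y0=230,140
g=cv2.resize(q['frame'][y0:y0+160,x0:x0+200,::-1],None,fx=4,fy=3.7,interpolation=cv2.INTER_CUBIC)
cv2.imwrite('pics/j1.png',(255*(g/255.)**0.6).astype('uint8'))
E
```

```text
t 15.15 pos [0.5878, -0.0917, 0.0811] yaw 1.403 z [-0.001, -0.001, -1.0] F [-2.6, -1.0, -0.3] M [0.11, 0.57, -0.1] w 0.0215 q [0.51, 0.4, -0.54, 1.65, 0.22, 1.15, -0.25]
```

View pics/j1.png

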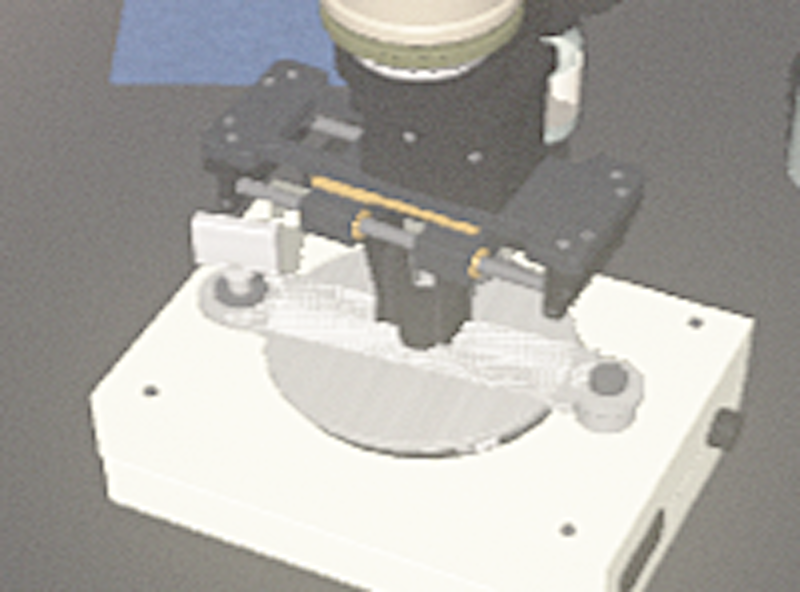

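Request:
play_rows --moves '[[[-0.2,0,0],[0,0,0],1.5],[[-0.4,0,0],[0,0,0],1.5],[[-0.4,0,0],[0,0,0],1.5]]'

```text
time: 15.52
ee_pos: [0.5877, -0.093, 0.0811]
eef_rot: [0.763, 0.646, 0.0, 0.0]
ft_force: [1.3, 0.5, -4.5]
width: 0.0217
```

Request:
play_rows --moves '[[[-0.4,0,0],[0,0,0],1.5],[[-0.4,0,0],[0,0,0],1.5]]'

```text
time: 15.78
ee_pos: [0.5872, -0.0973, 0.0812]
eef_rot: [0.763, 0.646, 0.0, 0.0]
ft_force: [3.9, 1.2, -5.6]
width: 0.0216
```

Request:
play_rows --moves '[[[-0.4,0,0],[0,0,0],1.5],[[-0.4,0,0],[0,0,0],1.5]]'

```text
time: 16.02
ee_pos: [0.587, -0.0987, 0.0815]
eef_rot: [0.763, 0.647, 0.001, -0.0]
ft_force: [4.5, 7.1, -4.6]
width: 0.0217
```

```bash
python3 - <<'E'
from h import *
q=snap('side');s=st()
x0,y0=230,140
g=cv2.resize(q['frame'][y0:y0+160,x0:x0+200,::-1],None,fx=4,fy=3.7,interpolation=cv2.INTER_CUBIC)
cv2.imwrite('pics/j2.png',(255*(g/255.)**0.6).astype('uint8'))
E
```

```text
t 16.07 pos [0.587, -0.0988, 0.0815] yaw 1.407 z [0.002, 0.002, -1.0] F [3.5, 6.1, -5.2] M [1.41, -0.97, 0.0] w 0.0214 q [0.52, 0.4, -0.53, 1.65, 0.22, 1.15, -0.23]
```

View pics/j2.png

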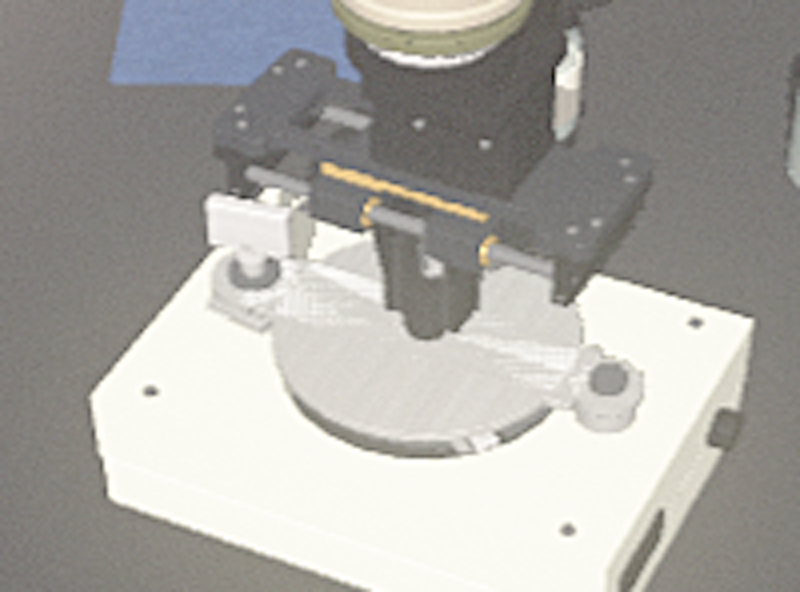

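Request:
play_rows --moves '[[[0.2,0,0],[0,0,0],5],[[0.3,0,0],[0,0,0],5],[[0.3,0,0],[0,0,0],5],[[0.3,0,-3],[0,0,0],5],[[0.3,0,-7],[0,0,0],5],[[0.3,0,-8],[0,0,-0.15],5],[[0.3,0,-8],[0,0,-0.3],5],[[0.3,0,-8],[0,0,-0.45],5]]'

```text
time: 17.08
ee_pos: [0.5867, -0.0983, 0.1615]
eef_rot: [0.598, 0.801, -0.0, 0.0]
ft_force: [0.4, -0.8, 0.6]
width: 0.0497
```

```bash
python3 - <<'E'
from h import *
q=snap('side');p=snap('top');s=st();delta((.6817,-.1058,.16),2.86)
o=[]
for P,x0,y0 in((q,250,170),(p,310,150)):
    o.append(cv2.resize(P['frame'][y0:y0+100,x0:x0+67,::-1],None,fx=6,fy=6,interpolation=cv2.INTER_CUBIC))
cv2.imwrite('pics/k1.png',(255*(np.hstack(o)/255.)**0.7).astype('uint8'))
for P in(q,p):
    for n in('stud_head','cover_knob'): print([(np.round(a['at'],1),a['conf']) for a in recognise(P,n)[:2]])
E
```

```text
t 17.18 pos [0.5866, -0.0983, 0.1612] yaw 1.856 z [0.0, -0.0, -1.0] F [-0.0, -0.1, -0.5] M [0.06, -0.16, -0.02] w 0.0497 q [0.58, 0.34, -0.61, 1.55, 0.2, 1.31, 0.23]
d [-3.4, 8.91, 0.12] r [-0.0, 0.0, -1.004]
[(array([289. , 199.8]), 0.65)]
[(array([330.2, 224.2]), 0.91)]
[(array([319. , 243.5]), 0.35)]
[(array([326.4, 234.7]), 0.58)]
```

View pics/k1.png

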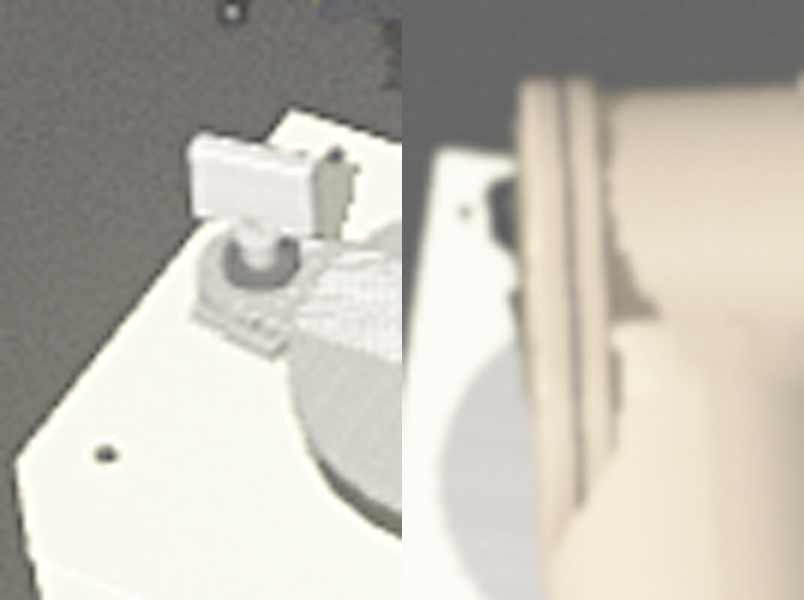

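```bash
python3 - <<'E'
from h import *
q=snap('side')
f=lambda u,v,z:atz(q,(250+(u+.5)/6-.5,170+(v+.5)/6-.5),z)
a,b=f(192,152,.157),f(308,176,.157);print('near top',a,b,np.arctan2(*(a-b)[[1,0]]),np.linalg.norm(a-b))
a,b=f(192,208,.127),f(308,232,.127);print('near bot',a,b,np.arctan2(*(a-b)[[1,0]]),np.linalg.norm(a-b))
k=atz(q,(330.2,224.2),.121);print('knob',k,np.arctan2(k[1]+.0826,k[0]-.4931)+.1225)
print('bush',f(262,265,.111), 'shaft', f(258,238,.124))
X=np.array([.6817,-.1058,.142]);print((proj(q,X)-[250,170])*6)
E
```

```text
near top [ 0.70026893 -0.09826861  0.157     ] [ 0.66078378 -0.09916273  0.157     ] 0.022640579893815696 0.03949527456061627
near bot [ 0.70457277 -0.10343668  0.127     ] [ 0.66426029 -0.10454055  0.127     ] 0.027375913951997784 0.040327584248034065
knob [ 0.5975287  -0.08609596  0.121     ] 0.08903553751500282
bush [ 0.67981777 -0.10079631  0.111     ] shaft [ 0.68004562 -0.0997209   0.124     ]
[254.50472894 181.49285137]
```

```bash
python3 - <<'E'
from h import *
st();delta((.681,-.106,.15),3.15)
E
```

```text
t 17.43 pos [0.5866, -0.0979, 0.1612] yaw 1.853 z [-0.0, -0.0, -1.0] F [-0.4, 0.0, -0.1] M [0.03, -0.13, -0.04] w 0.05 q [0.58, 0.34, -0.61, 1.55, 0.2, 1.31, 0.23]
d [-3.4, 8.84, 1.12] r [-0.0, 0.0, -1.297]
```

Request:
play_rows --moves '[[[-0.5,1.5,0],[0,0,-0.18],4.5],[[-1,3,0],[0,0,-0.35],4.5],[[-1.6,4.5,0],[0,0,-0.53],4.5],[[-2.2,6,0],[0,0,-0.7],4.5],[[-2.8,7.4,0],[0,0,-0.88],4.5],[[-3.4,8.8,0],[0,0,-1.06],4.5],[[-3.4,8.8,0],[0,0,-1.2],4.5],[[-3.4,8.8,0.5],[0,0,-1.3],4.5]]'

```text
time: 18.42
ee_pos: [0.681, -0.1058, 0.1562]
eef_rot: [-0.008, 1.0, 0.0, 0.0]
ft_force: [-1.4, -0.3, -0.4]
width: 0.0448
```

```bash
python3 - <<'E'
from h import *
q=snap('side');s=st();delta((.681,-.106,.097),3.15)
x0,y0=240,130
g=cv2.resize(q['frame'][y0:y0+120,x0:x0+160,::-1],None,fx=5,fy=5,interpolation=cv2.INTER_CUBIC)
u=(proj(q,s['ee_pos']+[0,0,.035])-[x0,y0])*5;cv2.circle(g,tuple(u.astype(int).tolist()),4,(0,0,255),1)
cv2.imwrite('pics/l1.png',(255*(g/255.)**0.6).astype('uint8'))
E
```

```text
t 18.48 pos [0.6805, -0.1059, 0.1552] yaw -3.122 z [-0.001, -0.0, -1.0] F [0.0, 0.6, -0.4] M [0.14, -0.14, -0.0] w 0.0453 q [0.59, 0.61, -0.79, 1.28, 0.42, 1.42, 1.43]
d [-0.05, -0.01, 5.82] r [-0.0, -0.001, 0.012]
```

View pics/l1.png

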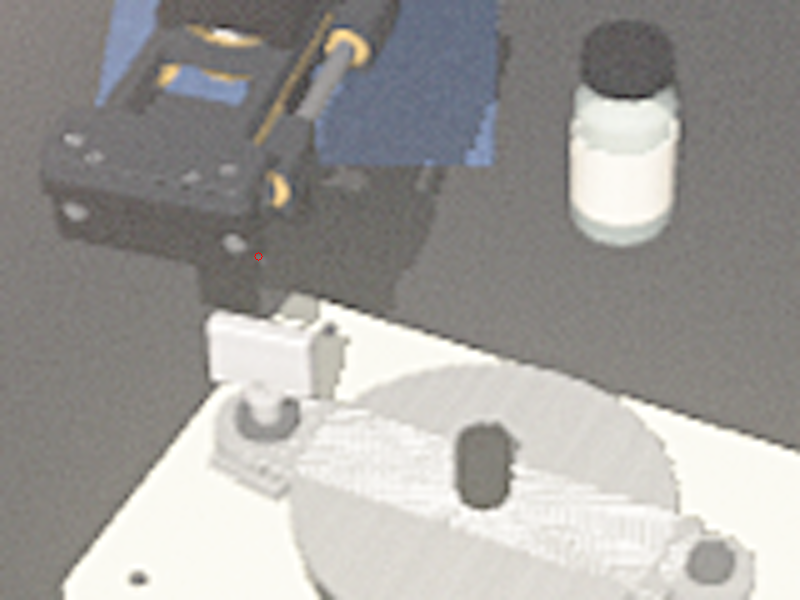

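Request:
play_rows --moves '[[[0,0,2],[0,0,0],4.5],[[0,0,4],[0,0,0],4.5],[[0,0,5.3],[0,0,0],4.5],[[0,0,5.8],[0,0,0],4.5],[[0,0,5.8],[0,0,0],4.5]]'

```text
time: 19.1
ee_pos: [0.6807, -0.1058, 0.098]
eef_rot: [-0.006, 1.0, 0.0, -0.0]
ft_force: [-0.4, -0.1, 0.7]
width: 0.0452
```

Request:
play_rows --moves '[[[0,0,0],[0,0,0],0.5],[[0,0,0],[0,0,0],0.5],[[0,0,0],[0,0,0],0.5],[[0,0,0],[0,0,0],0.5],[[0,0,0],[0,0,0],0.5]]' --grip_force 30

```text
time: 19.73
ee_pos: [0.6807, -0.1059, 0.0983]
eef_rot: [-0.007, 1.0, -0.0, 0.0]
ft_force: [0.1, -0.0, 0.4]
width: 0.0099
```

```bash
python3 - <<'E'
from h import *
q=snap('side');s=st()
x0,y0=240,130
g=cv2.resize(q['frame'][y0:y0+120,x0:x0+160,::-1],None,fx=5,fy=5,interpolation=cv2.INTER_CUBIC)
cv2.imwrite('pics/l2.png',(255*(g/255.)**0.6).astype('uint8'))
E
```

```text
t 19.77 pos [0.6807, -0.1059, 0.0982] yaw -3.128 z [0.0, -0.0, -1.0] F [-0.1, 0.8, 0.5] M [0.12, -0.12, -0.0] w 0.0098 q [0.59, 0.65, -0.77, 1.35, 0.45, 1.32, 1.4]
```

View pics/l2.png

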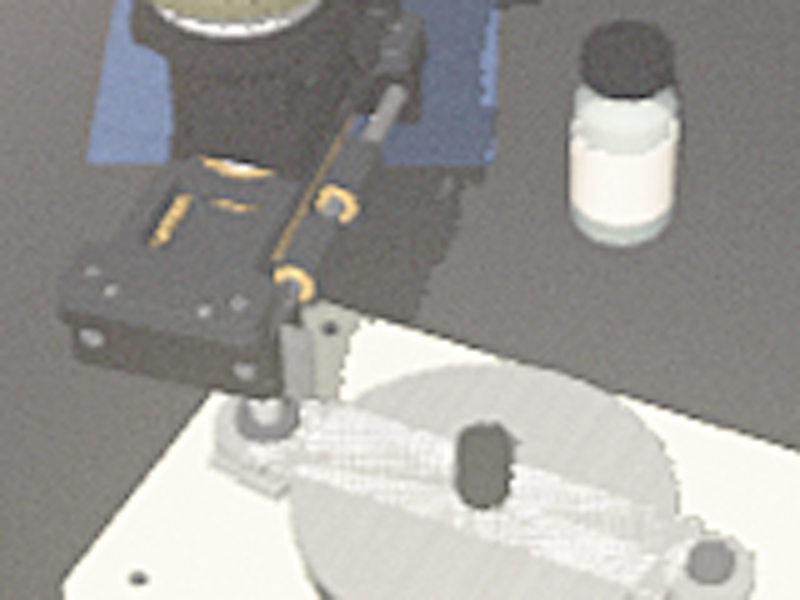

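Request:
play_rows --moves '[[[0,0,0],[0,0,0.15],0.5],[[0,0,0],[0,0,0.3],0.5],[[0,0,0],[0,0,0.3],0.5],[[0,0,0.2],[0,0,0.3],0.5],[[0,0,0.4],[0,0,0.3],0.5],[[0,0,0.5],[0,0,0.3],0.5],[[0,0,0.5],[0,0,0.3],0.5]]'

```text
time: 20.65
ee_pos: [0.6808, -0.1056, 0.0933]
eef_rot: [0.143, 0.99, 0.0, 0.0]
ft_force: [-0.7, 2.2, 3.7]
width: 0.0096
```

```bash
python3 - <<'E'
from h import *
st()
E
```

```text
t 20.65 pos [0.6808, -0.1056, 0.0933] yaw 2.855 z [0.0, 0.0, -1.0] F [-0.7, 2.2, 3.7] M [0.6, 0.04, 0.04] w 0.0096 q [0.56, 0.63, -0.71, 1.35, 0.41, 1.3, 1.12]
```

Request:
play_rows --moves '[[[0,0,0.3],[0,0,0],0.5],[[0,0,0.6],[0,0,0],0.5],[[0,0,0.9],[0,0,0],0.5],[[0,0,1.05],[0,0,0],0.5],[[0,0,1.05],[0,0,0],0.5]]'

```text
time: 21.28
ee_pos: [0.6808, -0.1056, 0.0829]
eef_rot: [0.143, 0.99, 0.0, 0.0]
ft_force: [-1.9, 1.5, 6.9]
width: 0.0097
```

```bash
python3 - <<'E'
from h import *
st()
q=snap('side')
x0,y0=240,130
g=cv2.resize(q['frame'][y0:y0+120,x0:x0+160,::-1],None,fx=5,fy=5,interpolation=cv2.INTER_CUBIC)
cv2.imwrite('pics/m1.png',(255*(g/255.)**0.6).astype('uint8'))
E
```

```text
t 21.27 pos [0.6808, -0.1056, 0.0829] yaw 2.855 z [0.0, 0.0, -1.0] F [-1.9, 1.5, 6.9] M [0.61, 0.4, 0.02] w 0.0097 q [0.56, 0.64, -0.71, 1.36, 0.42, 1.29, 1.12]
```

View pics/m1.png

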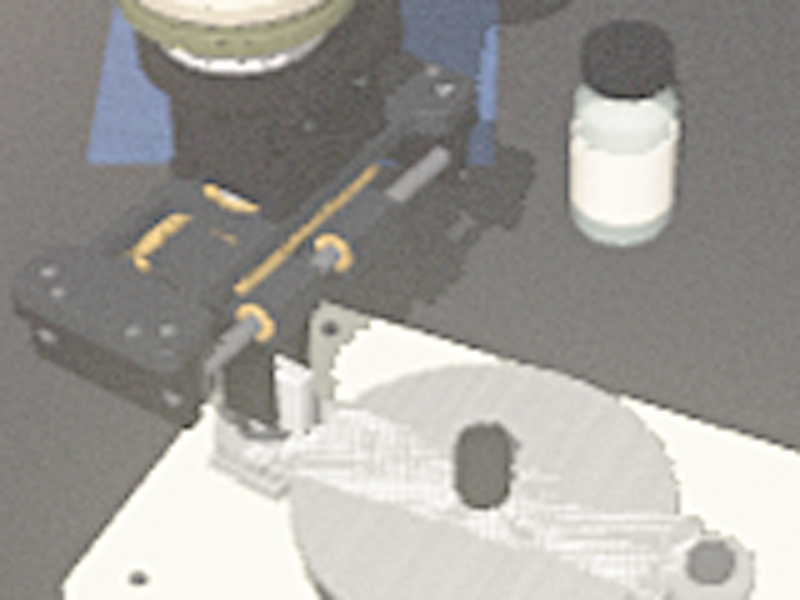

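Request:
play_rows --moves '[[[0,0,0],[0,0,0.17],0.5],[[0,0,0],[0,0,0.34],0.5],[[0,0,0],[0,0,0.51],0.5],[[0,0,0],[0,0,0.68],0.5],[[0,0,0],[0,0,0.85],0.5],[[0,0,0],[0,0,1.02],0.5],[[0,0,0],[0,0,1.19],0.5],[[0,0,0],[0,0,1.35],0.5]]'

```text
time: 22.32
ee_pos: [0.6821, -0.1048, 0.0837]
eef_rot: [0.732, 0.682, 0.001, 0.001]
ft_force: [1.7, 3.9, 6.6]
width: 0.01
```

Request:
play_rows --moves '[[[0,0,0],[0,0,0.08],0.5],[[0,0,0],[0,0,0.15],0.5],[[0,0,0],[0,0,0.15],0.5]]'

```text
time: 22.7
ee_pos: [0.6823, -0.1049, 0.0838]
eef_rot: [0.779, 0.627, 0.002, 0.001]
ft_force: [1.1, 3.6, 7.7]
width: 0.0096
```

```bash
python3 - <<'E'
from h import *
st()
E
```

```text
t 22.7 pos [0.6823, -0.1049, 0.0838] yaw 1.355 z [0.004, 0.001, -1.0] F [1.1, 3.6, 7.7] M [0.91, -0.57, 0.01] w 0.0096 q [0.39, 0.58, -0.44, 1.38, 0.25, 1.24, -0.28]
```

Request:
play_rows --moves '[[[0,0,0],[0,0,0.08],0.5],[[0,0,0],[0,0,0.12],0.5],[[0,0,0],[0,0,0.12],0.5]]'

```text
time: 23.08
ee_pos: [0.6824, -0.1049, 0.0839]
eef_rot: [0.815, 0.579, 0.002, 0.001]
ft_force: [2.8, 3.8, 7.4]
width: 0.0097
```

```bash
python3 - <<'E'
from h import *
st()
E
```

```text
t 23.07 pos [0.6824, -0.1049, 0.0839] yaw 1.235 z [0.004, 0.001, -1.0] F [2.8, 3.8, 7.4] M [0.91, -0.71, -0.03] w 0.0097 q [0.37, 0.57, -0.42, 1.38, 0.23, 1.24, -0.39]
```

Request:
play_rows --moves '[[[0,0,0],[0,0,0.06],0.5],[[0,0,0],[0,0,0.1],0.5],[[0,0,0],[0,0,0.1],0.5]]'

```text
time: 23.45
ee_pos: [0.6825, -0.105, 0.0839]
eef_rot: [0.843, 0.538, 0.002, 0.001]
ft_force: [3.3, 3.8, 7.7]
width: 0.0095
```

```bash
python3 - <<'E'
from h import *
st()
E
```

```text
t 23.45 pos [0.6825, -0.105, 0.0839] yaw 1.135 z [0.004, 0.001, -1.0] F [3.3, 3.8, 7.7] M [0.87, -0.8, -0.05] w 0.0095 q [0.36, 0.57, -0.4, 1.38, 0.22, 1.24, -0.49]
```

Request:
play_rows --moves '[[[0,0,0],[0,0,0.1],0.5],[[0,0,0],[0,0,0.15],0.5],[[0,0,0],[0,0,0.15],0.5]]'

```text
time: 23.82
ee_pos: [0.6825, -0.1051, 0.0839]
eef_rot: [0.881, 0.473, 0.002, 0.001]
ft_force: [3.7, 1.7, 6.7]
width: 0.0106
```

```bash
python3 - <<'E'
from h import *
st()
q=snap('side')
x0,y0=240,130
g=cv2.resize(q['frame'][y0:y0+120,x0:x0+160,::-1],None,fx=5,fy=5,interpolation=cv2.INTER_CUBIC)
cv2.imwrite('pics/n1.png',(255*(g/255.)**0.6).astype('uint8'))
E
```

```text
t 23.82 pos [0.6825, -0.1051, 0.0839] yaw 0.986 z [0.004, 0.0, -1.0] F [3.7, 1.7, 6.7] M [0.59, -0.79, 0.66] w 0.0106 q [0.34, 0.57, -0.37, 1.38, 0.21, 1.23, -0.63]
```

View pics/n1.png

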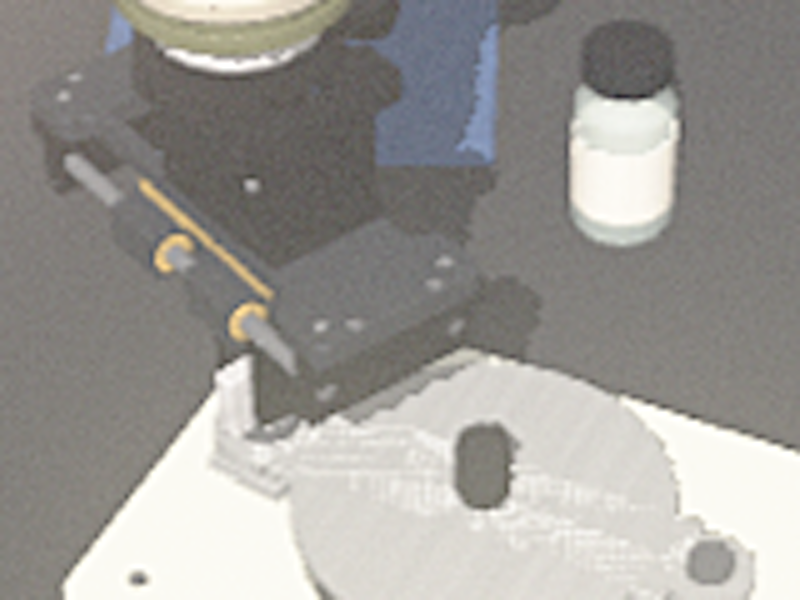

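Request:
play_rows --moves '[[[0,0,-0.2],[0,0,0],0.5],[[0,0,-0.2],[0,0,0],3],[[0,0,-0.2],[0,0,0],5],[[0,0,-0.2],[0,0,0],5],[[0,0,-0.2],[0,0,0],5],[[0,0,-4],[0,0,0],5],[[0,0,-8],[0,0,0],5],[[0,0,-10],[0,0,0],5]]'

```text
time: 24.88
ee_pos: [0.6815, -0.1059, 0.1851]
eef_rot: [0.881, 0.473, 0.001, 0.001]
ft_force: [0.9, -0.1, -0.8]
width: 0.0496
```

Request:
play_rows --moves '[[[0,-4,0],[0,0,0],5],[[-2,-8,0],[0,0,0],5],[[-5,-12,0],[0,0,0],5],[[-8,-16,0],[0,0,0],5],[[-11,-20,0],[0,0,0],5],[[-11,-20,0],[0,0,0],5],[[-11,-20,0],[0,0,0],5]]'

```text
time: 25.75
ee_pos: [0.4536, -0.087, 0.1827]
eef_rot: [0.881, 0.473, 0.0, 0.0]
ft_force: [0.2, 0.6, -0.1]
width: 0.0497
```

```bash
python3 - <<'E'
from h import *
st()
q=snap('side');p=snap('top')
x0,y0=240,130
g=cv2.resize(q['frame'][y0:y0+120,x0:x0+160,::-1],None,fx=5,fy=5,interpolation=cv2.INTER_CUBIC)
cv2.imwrite('pics/o1.png',(255*(g/255.)**0.8).astype('uint8'))
cv2.imwrite('pics/o2.png',p['frame'][:,:,::-1])
E
```

```text
t 25.75 pos [0.4536, -0.087, 0.1827] yaw 0.985 z [0.001, -0.0, -1.0] F [0.2, 0.6, -0.1] M [-0.1, -0.08, 0.02] w 0.0497 q [0.51, -0.01, -0.41, 1.86, -0.0, 1.29, -0.49]
```

View pics/o1.png

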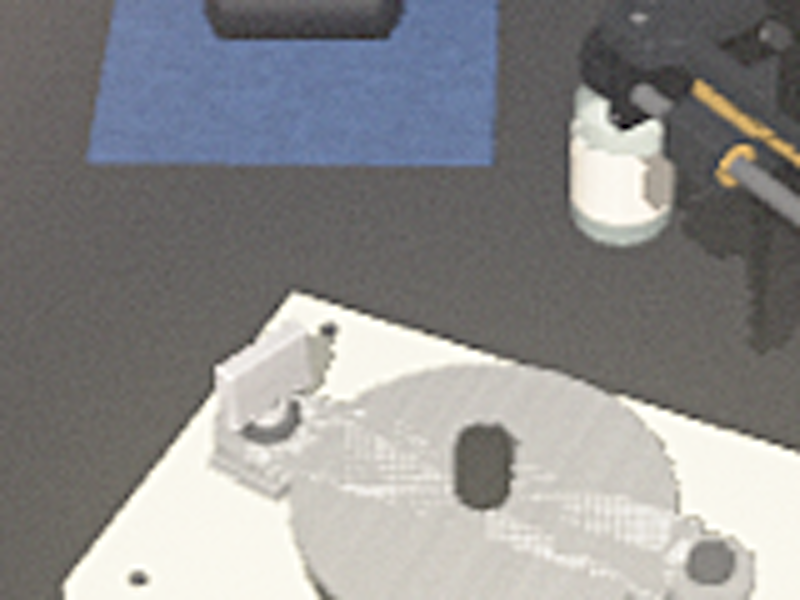

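View pics/o2.png

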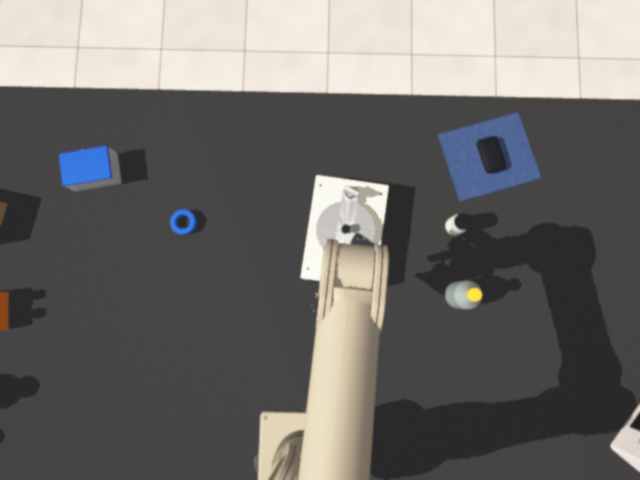

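```bash
python3 - <<'E'
from h import *
q=snap('side');p=snap('top')
x0,y0=265,180
g=cv2.resize(q['frame'][y0:y0+55,x0:x0+55,::-1],None,fx=11,fy=11,interpolation=cv2.INTER_CUBIC)
x1,y1=325,170
h=cv2.resize(p['frame'][y1:y1+55,x1:x1+50,::-1],None,fx=11,fy=11,interpolation=cv2.INTER_CUBIC)
G=np.hstack([g,h]);G=cv2.resize(G,None,fx=.69,fy=.69)
cv2.imwrite('pics/o3.png',(255*(G/255.)**1.3).astype('uint8'))
# project model wing for hypotheses
piv=np.array([.4931,-.0826]);S=piv+.19*np.array([np.cos(-.1225),np.sin(-.1225)])
def box(P,yaw,top,x0,y0,f):
    c,s=np.cos(yaw),np.sin(yaw);o=[]
    for z in(top,top-.03):
        for a,b in((.021,.005),(.021,-.005),(-.021,-.005),(-.021,.005)): o.append((proj(P,[S[0]+c*a-s*b,S[1]+s*a+c*b,z])-[x0,y0]+.5)*f)
    return np.array(o)
for yaw in(-1.86,-2.0,-1.7):
  for press in(.0105,.0135):
    A=g.copy();b=box(q,yaw,.157-press,x0,y0,11).astype(int)
    for L in(b[:4],b[4:]): cv2.polylines(A,[L],True,(0,0,255),1)
    B=h.copy();b=box(p,yaw,.157-press,x1,y1,11).astype(int);cv2.polylines(B,[b[:4]],True,(0,0,255),1)
    A=cv2.resize(np.hstack([A,B]),None,fx=.69,fy=.69);cv2.imwrite('pics/o3_%d_%d.png'%(-yaw*100,press*1e4),A)
E
python3 -c "
import cv2,numpy as np
a=[cv2.imread('pics/o3_%s_105.png'%y)[:, :417] for y in('186','200')]
cv2.imwrite('pics/o5.png',np.hstack(a)[:,:800])"
```

```text
(no output)
```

View pics/o3.png

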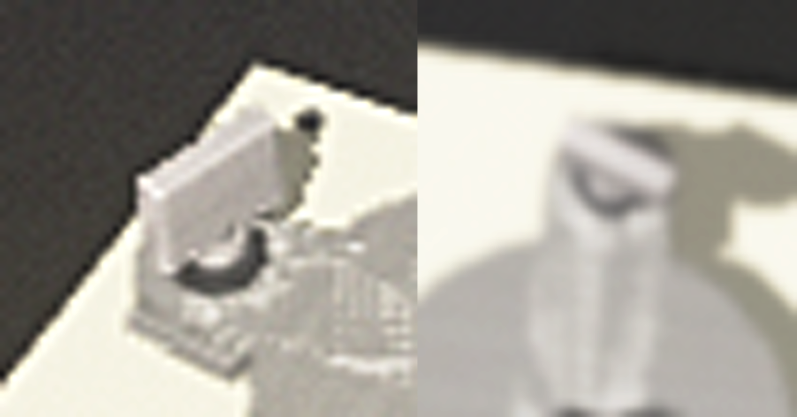

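View pics/o5.png

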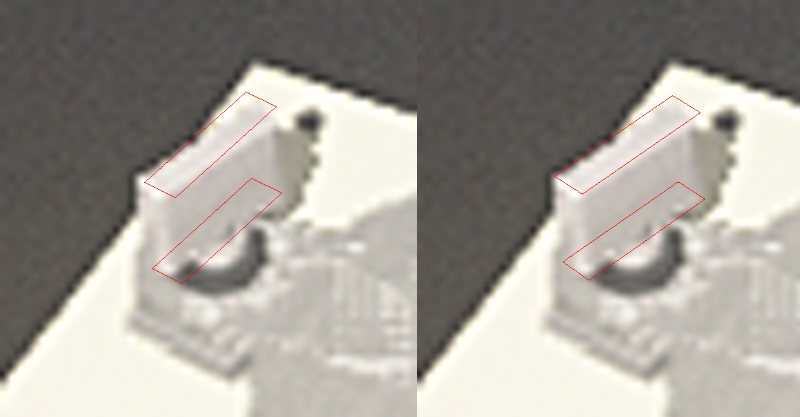

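```bash
python3 - <<'E'
from h import *
st();delta((.682,-.1055,.125),1.0)
E
```

```text
t 25.95 pos [0.4539, -0.0866, 0.1823] yaw 0.985 z [-0.0, 0.001, -1.0] F [0.2, -0.9, -0.4] M [0.03, 0.01, 0.02] w 0.0499 q [0.51, -0.0, -0.41, 1.86, -0.0, 1.29, -0.49]
d [11.02, 20.06, 5.72] r [-0.001, -0.0, -0.015]
```

Request:
play_rows --moves '[[[3,5,0],[0,0,0],0],[[6,10,0],[0,0,0],0],[[8.5,15,0],[0,0,0],0],[[11,20,0],[0,0,0],0],[[11,20,2],[0,0,0],0],[[11,20,5.4],[0,0,0],0],[[11,20,5.7],[0,0,0],0],[[11,20,5.7],[0,0,0],0]]'

```text
time: 26.95
ee_pos: [0.6807, -0.1058, 0.1264]
eef_rot: [0.881, 0.473, 0.0, 0.0]
ft_force: [-0.3, 0.8, -0.0]
width: 0.0003
```

Request:
play_rows --moves '[[[0,0,0.4],[0,0,0],0],[[0,0,0.9],[0,0,0],0],[[0,0,0.9],[0,0,0],0]]'

```text
time: 27.32
ee_pos: [0.6805, -0.1059, 0.1165]
eef_rot: [0.881, 0.473, -0.0, -0.0]
ft_force: [-0.8, 0.3, 0.4]
width: 0.0007
```

Request:
play_rows --moves '[[[0,0,0.1],[0,0,0],0],[[0,0,0.1],[0,0,0],0]]'

```text
time: 27.58
ee_pos: [0.6807, -0.1059, 0.1157]
eef_rot: [0.881, 0.473, -0.0, 0.0]
ft_force: [-0.2, 0.3, 0.6]
width: 0.0006
```

Request:
play_rows --moves '[[[0,0,0.1],[0,0,0],0],[[0,0,0.1],[0,0,0],0]]'

```text
time: 27.82
ee_pos: [0.6806, -0.1059, 0.1146]
eef_rot: [0.881, 0.473, -0.0, -0.0]
ft_force: [-0.3, 0.1, 0.6]
width: 0.0003
```

Request:
play_rows --moves '[[[0,0,0.1],[0,0,0],0],[[0,0,0.1],[0,0,0],0]]'

```text
time: 28.08
ee_pos: [0.6806, -0.1059, 0.1135]
eef_rot: [0.881, 0.473, -0.0, -0.0]
ft_force: [-0.1, 0.2, -0.6]
width: 0.0007
```

Request:
play_rows --moves '[[[0,0,0.1],[0,0,0],0],[[0,0,0.1],[0,0,0],0]]'

```text
time: 28.32
ee_pos: [0.6806, -0.1059, 0.1125]
eef_rot: [0.881, 0.473, -0.0, 0.0]
ft_force: [0.4, 0.4, 0.2]
width: 0.0005
```

Request:
play_rows --moves '[[[0,0,0.1],[0,0,0],0],[[0,0,0.1],[0,0,0],0]]'

```text
time: 28.58
ee_pos: [0.6807, -0.1059, 0.1116]
eef_rot: [0.881, 0.473, 0.0, 0.0]
ft_force: [-0.1, -0.1, -0.3]
width: 0.0004
```

Request:
play_rows --moves '[[[0,0,0.1],[0,0,0],0],[[0,0,0.1],[0,0,0],0]]'

```text
time: 28.82
ee_pos: [0.6809, -0.1059, 0.1115]
eef_rot: [0.881, 0.473, 0.0, 0.0]
ft_force: [-1.5, 0.1, 4.8]
width: 0.0005
```

Request:
play_rows --moves '[[[0,0,0.1],[0,0,0],0],[[0,0,0.1],[0,0,0],0]]'

```text
time: 29.08
ee_pos: [0.681, -0.1059, 0.1108]
eef_rot: [0.881, 0.473, 0.0, 0.0]
ft_force: [-2.5, -0.7, 6.8]
width: 0.0006
```

Request:
play_rows --moves '[[[0,0,-2],[0,0,0],0],[[0,0,-6],[0,0,0],0],[[-3,-5,-8],[0,0,0],0],[[-6,-10,-8],[0,0,0],0],[[-9,-15,-8],[0,0,0],0],[[-11,-20,-8],[0,0,0],0],[[-11,-20,-8],[0,0,0],0],[[-11,-20,-8],[0,0,0],0]]'

```text
time: 30.08
ee_pos: [0.454, -0.0871, 0.1909]
eef_rot: [0.881, 0.473, 0.001, 0.001]
ft_force: [0.2, 0.1, -0.1]
width: 0.0004
```

```bash
python3 - <<'E'
from h import *
st()
q=snap('side','z1.png')
r=recognise(q,'cover_knob')
if r: 
    k=atz(q,r[0]['at'],.121);print(r[0]['at'],k,np.arctan2(k[1]+.0826,k[0]-.4931)+.1225)
for n,z in(('flask',.05),('bottle',.075),('tape',.012)):
    r=recognise(q,n);print(n,[(np.round(a['at'],1).tolist(),a['conf']) for a in r[:1]])
E
```

```text
t 30.07 pos [0.454, -0.0871, 0.1909] yaw 0.985 z [0.002, -0.001, -1.0] F [0.2, 0.1, -0.1] M [0.0, -0.03, -0.0] w 0.0004 q [0.55, -0.01, -0.45, 1.84, -0.0, 1.3, -0.49]
[334.2, 224.9] [ 0.58963934 -0.08668417  0.121     ] 0.08021946857841689
flask [([361.9, 159.5], 0.75)]
bottle [([454.8, 149.2], 0.64)]
tape [([231.5, 443.3], 0.63)]
```

View pics/z1.png

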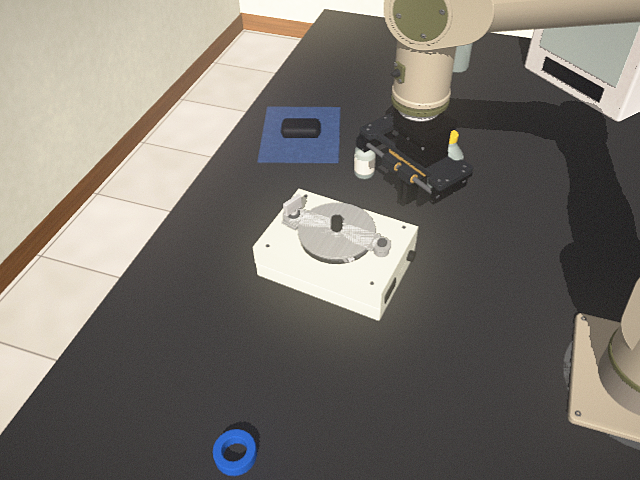

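```bash
python3 -c "
from bench import *
print(close_job())"
```

```text
the job is handed in; nothing more can be done
None
```

The job is handed in, at about t = 30 s of the 72 s allowed. `close_job` gave no verdict, so what follows rests on my own checks.

- **Rotor:** I pushed it with the closed fingertip. Four pictures after I lifted clear showed it turning at roughly 5 rad/s. The arm stayed off the rotor for about 2 s before I took hold of the cover knob.
- **Cover:** I gripped the knob and swung the cover to its stop, where I felt about 7 N.
- **Stud:** I turned the wing parallel to the slot, as seen in the camera, and it went in on the first try. I pushed it in about 15 mm and turned it clockwise until the stop pushed back (0.66 N m), then let go.

**Last checks**
- **Locked:** a fingertip touch found the wing top at about 146.6 mm, which is about 10.5 mm pressed in, so it is in the notch.
- **Clear:** the force reading is near zero with the arm drawn back.
- **Bystanders:** the jar and tape roll are where they were. The bottle was partly hidden behind the gripper in the last picture, but it showed unmoved from above after the stud was let go.

**What disagreed**
- **Tool height:** the reported tool height is about 35 mm lower than the real fingertips. I found this by touching the top of the spinner and allowed for it afterwards. That touch reached about 50 N through the fingertips. The 40 N limit is stated for the arm and the gripper's body, so I took it not to count.
- **Cover angle:** the network's knob position implied about 0.08 rad open. I put that down to its roughly 15 mm bias at the knob, which was just as large when the cover was open. The stop and the pin entering the slot both say it is shut.
- **Slot angle:** the wing stopped about 0.15 to 0.2 rad further round than I expected from the camera's slot angle.

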